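Copy a trimming angle with a bevel gauge

TASK

Lay the bevel gauge flat in the inside corner of the sample board, its stock flush along the rail and its blade swung out flush along the guide, and then press the lever down flat to lock it, without shifting the sample board's clamped guide. Carry the locked bevel to the same place on the work board, stock flush along the rail, and gently swing the work board's guide in until it lies flush along the blade, so that both boards have the same angle to within 3 degrees. Leave the bevel lying there, still locked, and leave the pen cup, sanitiser bottle and calculator alone.

Things in the scene. Friction and masses are not known exactly. Their poses are not given: they have to be found in the camera images.
- bevel: Loose bevel gauge, about 0.75 kg: stock of dark wood with a heavy brass tail, 28 wide (x), 36 high, y -75 to +47, and an aluminium blade hinged at its +y end. Origin: underside, midway across the stock. Hinge axis upright at x 0, y +65, inside a round hub of radius 14. The stock's +x face (x +14) goes against a rail. Balance point about y -23: grip across the stock there, clear of the lever.
- blade (a joint): Angle of the bevel's blade (rad): 0 = square to the stock (along the bevel's -x), positive = wider angle to the stock, negative = folded in; -0.85 to 0.5. Starts folded in further than the sample guide. Equal blade and guide values are equal angles. Swings freely (0.04 N m) while the lever is up; clamped with it down (holds about 0.15 N m). Over about 1.5 N at the blade's end slides the bevel.
- blade_tip (a point): Point on the blade's outer face, 115 from the hinge axis, 18 above the bevel's underside. The blade is a bar reaching 130 from the hinge axis, 3 to 33 above the underside. Axes turn with the blade: it runs along -x; its outer face looks to +y, 14 from the hinge axis; its inner face is 2 from it (12 thick).
- lock (a joint): Locking lever on top of the bevel's hinge (rad): 0 = up at 35 degrees, unlocked; 0.6 to 0.66 = flat over the stock, locked (over 0.5 is enough). Level axis at the bevel's x 0, y +65, z +52; 65 long, 16 wide, 8 thick, leaning to the stock's tail (-y). Pressing it down takes about 5 to 15 N near its tip; it stays where left.
- lock_tip (a point): Middle of the locking lever's free end, 62 from its axis: at y +14, z +87 of the bevel when up, y +3, z +52 when flat.
- sample_board: Fixed grey trimming board with white grid, 220 (x) by 240 (y), 12 thick; origin: centre of its underside. An aluminium rail along y at its +x edge: inner face x +78, 12 high above the board, y -115 to +50. A guide is hinged at the corner point x +78, y +55, where both inner faces meet. The bevel goes on the -x side of the rail, -y side of the guide. It has a wing nut on the hinge, no knob.
- sample_guide (a joint): Angle of the sample guide (rad): 0 = square to the rail (along the board's -x), positive = opened outward (+y), negative = swung in; between -0.4 and 0.2. Angle between rail and guide = 90 degrees plus this. Set and clamped tight (8 N m): it must not be shifted.
- sample_guide_face (a point): The sample board's corner point, on the guide's hinge axis, at the board's top surface. Axes turn with the guide: it runs along -x, 170 long, 16 wide (y 0 to +16), its top 13 above the board; its inner face is y 0.
- sample_guide_end (a point): Point near the free end of the sample guide, 158 from the hinge axis, 9 behind its inner face, at its top surface.
- work_board: Fixed board of the same size, shape and axes as the sample board (rail inner face at x +78, corner point at x +78, y +55, top at z 12), always standing parallel to it, in another place. This one has an upright black knob at the free end of its guide and no wing nut.
- work_guide (a joint): Angle of the work board's guide (rad), same meaning as sample_guide; range -0.75 to 0.55. Starts wide open (0.33 to 0.48). Swings easily (about 0.06 N m) and stays where it is left.
- work_guide_face (a point): The work board's corner point, on its guide's hinge axis, at the board's top; axes turn with the guide: the guide runs along -x, 170 long, 16 wide (y 0 to +16), top 13 above the board; inner face y 0.
- work_guide_end (a point): Point at the foot of the knob near the free end of the work guide, 158 from the hinge axis, 9 behind its inner face. The knob is an upright cylinder of diameter 18 standing from 13 to 42 above the board's top; the blade (130 long) does not reach it.
- pen_cup: Black pen cup with pens, 72 in diameter, 95 high. Bystander; origin under its centre.
- sanitiser: Clear pump bottle, 72 in diameter, 165 high. Bystander; origin under its centre.
- calculator: Desk calculator, 85 x 130 x 22. Bystander; origin under its centre.
Things that resemble listed ones, but are neither listed nor needed, are in the scene too. There is more than one size of the bevel; the job needs the middle-sized.

How it is judged (in metres and radians):
On the way, in this order (a step that is already met when the one before it is completed fails the run):
1. The bevel lies flat on the sample board, stock flush along the rail and blade flush along the guide, lever still up (angle between bevel's own z axis and vertical below 0.06 rad and z of bevel in the frame of sample_board between 0.008 and 0.018 m and x of bevel in the frame of sample_board above 0.058 m and angle between the y axis of bevel and the y axis of sample_board, either way round below 0.06 rad and angle between the x axis of blade_tip and the x axis of sample_guide_face, either way round below 0.06 rad and y of blade_tip in the frame of sample_guide_face between -0.006 and 0.004 m and value of joint lock below 0.35 rad), for 0.2 s.
2. The lever is pressed down flat while the bevel still lies flush in the sample corner (angle between bevel's own z axis and vertical below 0.06 rad and z of bevel in the frame of sample_board between 0.008 and 0.018 m and x of bevel in the frame of sample_board above 0.058 m and angle between the y axis of bevel and the y axis of sample_board, either way round below 0.06 rad and angle between the x axis of blade_tip and the x axis of sample_guide_face, either way round below 0.06 rad and y of blade_tip in the frame of sample_guide_face between -0.006 and 0.004 m and value of joint lock above 0.5 rad), for 0.2 s.
At the end, for the whole second after the job is handed in: The bevel rests flat on the work board, lever down (over 0.5 rad), stock along the rail and blade along the guide (each within 3.4 degrees and about 6 mm), and the work guide stands at the same angle to its rail as the sample guide (within 3.4 degrees) (angle between bevel's own z axis and vertical below 0.06 rad and z of bevel in the frame of work_board between 0.008 and 0.018 m and x of bevel in the frame of work_board above 0.058 m and angle between the y axis of bevel and the y axis of work_board, either way round below 0.06 rad and angle between the x axis of blade_tip and the x axis of work_guide_face, either way round below 0.06 rad and y of blade_tip in the frame of work_guide_face between -0.006 and 0.004 m and value of joint lock above 0.5 rad and angle between the x axis of work_guide_face and the x axis of sample_guide_face, either way round below 0.06 rad and linear speed of bevel below 0.01 m/s and velocity of joint work_guide between -0.05 and 0.05 rad/s); the robot touches nothing.
It fails at once if The sample board's clamped guide is shifted by more than 5 mm at its end (distance of sample_guide_end from where it was at the start of the episode above 0.005 m).
It fails at once if A bystander (pen cup, sanitiser, calculator) is pushed more than 30 mm or tipped (distance of any of pen_cup, sanitiser, calculator from where it was at the start of the episode above 0.03 m or angle between any of pen_cup, sanitiser, calculator's own z axis and vertical above 0.35 rad).
It also fails if it takes over 72 s, if anything falls off the work surface, if the arm or the gripper's body presses on something with over 40 N, if the wrist force passes 120 N, or if a joint passes its speed limit or range.

ROBOT

A 6-joint arm with a two-finger parallel gripper is mounted at the origin on the work surface. World frame = base frame: x ahead of the robot, y to its left, z up, the work surface at z = 0. Lengths are in mm, angles in degrees, forces in N, time in s.
With the tool pointing down it reaches from about 300 to 850 mm from the base axis. Payload 4.2 kg.
Tool frame: the origin (TCP) lies midway between the tips of the shut fingers; the grasp point (between the pads) lies 19 mm behind it; x points along the fingers, z is the direction in which the jaws open and shut, and the axes are right-handed (so a half turn about x gives the same grasp; the last joint's range is limited). The gripper opens to 91 mm and grips with 3 to 60 N. Pads are 32 mm wide; open, the fingers measure 118 mm over their backs; the gripper's body (76 mm by 178 mm) begins 60 mm behind the grasp point.
Start: joints at [71.333, 18.312, 89.639, -0, 72.044, -1.146], TCP at [173.11, 548.34, 213.976] pointing down, gripper open.
Joint ranges: [-177.97, 177.97], [-48.28, 115.42], [12.27, 149.76], [-77.06, 257.06], [2.81, 150.46], [-146.56, 146.56]. Speed limits (degrees/s): [147.25, 147.25, 180, 180, 180, 180].

INTERFACE

Orientations are given as [roll, pitch, yaw] about the fixed x, y, z axes, in that order (R = Rz(yaw) Ry(pitch) Rx(roll)).
In Python, from workcell import env gives the robot as it stands.
- The arm moves only by the tool send_rows, never from a script. Its argument "commands" is a list that holds one entry, the list of rows, each a list of 6 numbers: the shift along the tool's x, y, z normalised to -1 to 1, where 1 is 0.1 m, then the turn, a rotation vector about the tool's x, y, z normalised to -1 to 1, where 1 is 2 pi rad. In form: [[[x, y, z, wx, wy, wz], ...]]. A call has 1 to 20 rows; each row is the pose to reach, as a shift and turn from the pose commanded when the call began, along the tool's axes at that moment, turning the shorter way round; what a row does not reach only later rows make up. A row lasts 1/8 s, in which the tool goes at most 62.5 mm and 10.7 degrees, less where a joint would pass 70% of its speed; a pose out of reach is approached as far as the arm can. A call with a number of a shift or a turn outside -1 to 1 is refused whole. A call with a gripper value outside its range is refused whole. "jaw" is the closure, from -1 (fully open) to 1 (shut), so that 0 is half open, set as the call begins (left out, the last holds). The fingers move at their own pace and stop on an object; "force" is the grip in N (left out, the last holds). Time passes only in rows, so rows that repeat a pose let the fingers close. It gives the time, the measured TCP pose, the force and the opening at its end, in the units of the state.
- env.state(): the state, without advancing time (a new reading comes with each control period).
- env.grab_frame(name): name is "scene" or "top"; returns (picture, depth): 384x512x3 uint8, red, green, blue; 384x512 float32, mm along the optical axis (not along the pixel's ray), 0 where there is no reading.
- env.get_calibration(name): a dict with "mtx" (3x3 intrinsics, pixels), "camera_from_world" (4x4, takes a point from world to camera coordinates). Camera axes: x right, y up, looking along -z (the intrinsics and any distortion apply to the point x, -y, -z); pixel columns grow to the right and rows downward; lengths in mm; the calibration is good to about 2 mm. A picture is of the moment at which its call begins. get_calibration takes no time and is no camera call.
- env.job_done(): hands the job in, once; it reports no verdict.
The state is a dict: "time_s": time; "qpos": joint angles; "qvel": joint speeds; "effort": joint torques, N m; "ee_pos": TCP position; "ee_rot": TCP orientation; "force": force on the tool from outside, world axes, zero at the start; "torque": the same for the moment, N m; "gripper_width": finger opening in mm.
Only numpy, scipy, OpenCV 4.12 (cv2) and the standard library are available. Lean on these libraries where they do the work, as an engineer would, in place of code of your own. Each camera call takes 0.05 s, during which the arm holds its last target.

## Working session

There is one attempt and no reset: what is moved stays moved. The work goes in short steps, Python scripts to look and compute and a tool call to move; the robot and the scene stay as the last step left them, time stands still between calls to the robot, and variables do not carry over. Pictures are saved under pics/ and viewed, and the job is handed in when it is done.

Besides the shell and the picture viewer there is one more tool, called after "Emit:" as name([rows], argument=value, ...), one row to a line, values as JSON. send_rows: Moves the arm, as the interface text tells. Its arguments: {"type":"object","properties":{"commands":{"type":"array","items":{"type":"array","items":{"type":"array","items":{"type":"number","minimum":-1,"maximum":1}}}},"jaw":{"type":"number"},"force":{"type":"number"}},"required":["commands"]}

```bash
ls; mkdir -p pics; python3 - <<'E'
from workcell import env
import cv2,numpy as np
print(env.state())
for n in ("scene","top"):
    p,d=env.grab_frame(n); cv2.imwrite(f"pics/{n}0.png",cv2.cvtColor(p,cv2.COLOR_RGB2BGR)); np.savez(f"pics/{n}0.npz",p=p,d=d)
    print(n,env.get_calibration(n))
E
```

```text
pics
{'time_s': 0.0, 'qpos': array([ 7.13330767e+01,  1.83494025e+01,  8.97062397e+01, -1.89281562e-03,
        7.20434272e+01, -1.14615687e+00]), 'qvel': array([-0.02632422,  0.06765005,  0.10697915, -0.05723629, -0.0929457 ,
       -0.06977999]), 'effort': array([ 7.60489529e-04, -4.12457585e+01, -2.31973600e+01,  7.26847770e-02,
        4.56997321e-02, -1.29340501e-04]), 'ee_pos': array([172.95435841, 547.84175368, 213.14384841]), 'ee_rot': array([ 179.89451261,   89.90091423, -107.62566871]), 'force': array([ 0.13076384, -0.61802029, -0.89009534]), 'torque': array([0.03145056, 0.04573358, 0.0467455 ]), 'gripper_width': 90.74354782890804}
scene {'mtx': array([[347.83287308,   0.        , 263.08417875],
       [  0.        , 347.83287308, 185.77118772],
       [  0.        ,   0.        ,   1.        ]]), 'camera_from_world': array([[ 6.56856207e-01,  7.53819168e-01,  1.72216531e-02,
        -3.10679799e+02],
       [-4.42888534e-01,  3.67234219e-01,  8.17917340e-01,
         2.13448169e+02],
       [ 6.10237388e-01, -5.44881354e-01,  5.75077943e-01,
        -1.51916644e+03],
       [ 0.00000000e+00,  0.00000000e+00,  0.00000000e+00,
         1.00000000e+00]])}
top {'mtx': array([[420.69609636,   0.        , 253.91049336],
       [  0.        , 420.69609636, 198.74764774],
       [  0.        ,   0.        ,   1.        ]]), 'camera_from_world': array([[ 1.83344556e-02, -9.99831908e-01, -5.78580204e-05,
        -1.13709203e+02],
       [ 9.84808718e-01,  1.80489734e-02,  1.72702126e-01,
        -5.86132616e+02],
       [-1.72672052e-01, -3.22337854e-03,  9.84974097e-01,
        -1.43601888e+03],
       [ 0.00000000e+00,  0.00000000e+00,  0.00000000e+00,
         1.00000000e+00]])}
```

View pics/scene0.png

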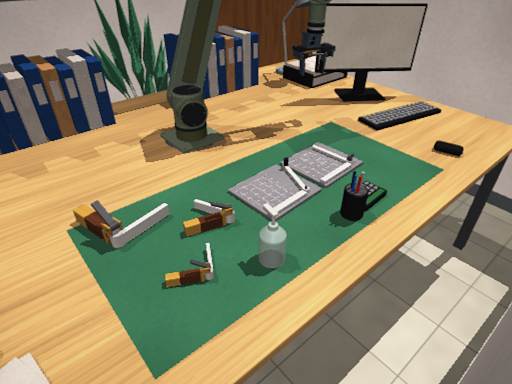

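View pics/top0.png

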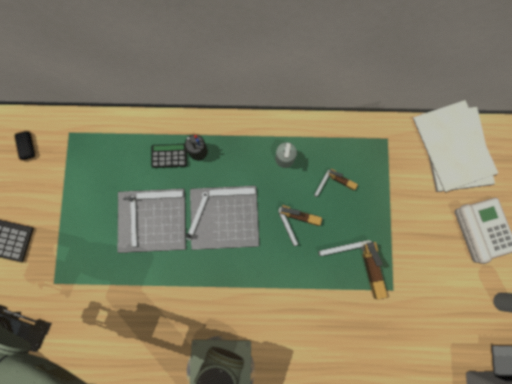

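```bash
cat > h.py <<'E'
import cv2,numpy as np
from workcell import env
def cal(n):
    c=env.get_calibration(n); return np.array(c["mtx"]),np.array(c["camera_from_world"])
def grab(n,tag):
    p,d=env.grab_frame(n); cv2.imwrite(f"pics/{n}{tag}.png",cv2.cvtColor(p,cv2.COLOR_RGB2BGR)); np.savez(f"pics/{n}{tag}.npz",p=p,d=d); return p,d
def load(n,tag):
    z=np.load(f"pics/{n}{tag}.npz"); return z["p"],z["d"]
def cloud(n,d):
    K,T=cal(n); v,u=np.mgrid[:d.shape[0],:d.shape[1]]
    x=(u-K[0,2])/K[0,0]*d; y=-(v-K[1,2])/K[1,1]*d
    P=np.stack([x,y,-d,np.ones_like(d)],-1)
    return (P@np.linalg.inv(T).T)[...,:3]
def proj(n,P):
    K,T=cal(n); P=np.atleast_2d(P); c=P@T[:3,:3].T+T[:3,3]
    return np.stack([K[0,0]*c[:,0]/-c[:,2]+K[0,2],K[1,1]*-c[:,1]/-c[:,2]+K[1,2]],-1)
def onz(n,uv,z):
    K,T=cal(n); uv=np.atleast_2d(uv).astype(float); R=T[:3,:3]; C=-R.T@T[:3,3]
    r=np.stack([(uv[:,0]-K[0,2])/K[0,0],-(uv[:,1]-K[1,2])/K[1,1],-np.ones(len(uv))],-1)@R
    return C+r*((z-C[2])/r[:,2])[:,None]
def ortho(n,p,z,x0,x1,y0,y1,s):
    # world x up, y left ; s px/mm
    W=int((y1-y0)*s);H=int((x1-x0)*s)
    v,u=np.mgrid[:H,:W]; P=np.stack([x1-v/s,y1-u/s,np.full(u.shape,float(z))],-1).reshape(-1,3)
    m=proj(n,P).reshape(H,W,2).astype(np.float32)
    o=cv2.remap(p,m[...,0],m[...,1],cv2.INTER_CUBIC)
    return cv2.cvtColor(o,cv2.COLOR_RGB2BGR)
def grid(o,x1,y1,s,step=50):
    for k in range(-2000,2000,step):
        r=int((x1-k)*s); c=int((y1-k)*s)
        if 0<=r<o.shape[0]: cv2.putText(o,str(k),(0,r+4),0,.4,(0,255,255),1); cv2.line(o,(0,r),(8,r),(0,255,255))
        if 0<=c<o.shape[1]: cv2.putText(o,str(k),(c-10,10),0,.4,(0,255,255),1)
    return o
E
python3 - <<'E'
from h import *
p,d=load("top",0); c=cloud("top",d)
for uv in [(300,217),(150,220),(230,220),(350,180),(375,280),(195,148),(287,155),(168,155),(192,236),(280,260)]:
    print(uv,c[uv[1],uv[0]].round(1), d[uv[1],uv[0]])
o=ortho("top",p,20,290,540,-80,360,1.8); cv2.imwrite("pics/o_boards.png",grid(o,540,360,1.8))
o=ortho("top",p,30,300,600,-360,0,2); cv2.imwrite("pics/o_bev.png",grid(o,600,0,2))
E
```

```text
(300, 217) [ 528.1 -267.4   36. ] 1490.9204
(150, 220) [510.2 268.8  14.5] 1510.6937
(230, 220) [515.9 -18.2  10.8] 1514.3987
(350, 180) [ 672.7 -454.7    4.3] 1546.5204
(375, 280) [ 313.7 -523.3   46.5] 1442.7064
(195, 148) [755.7 105.9  99.4] 1468.9335
(287, 155) [ 718.  -210.6  163.4] 1398.3347
(168, 155) [750.4 215.4  22.4] 1544.2363
(192, 236) [456.  116.3   8.9] 1506.3452
(280, 260) [ 376.8 -199.4    8. ] 1492.511
```

```bash
python3 - <<'E'
from h import *
p,d=load("top",0)
o=ortho("top",p,24,380,640,-90,400,1.6); cv2.imwrite("pics/o_boards.png",grid(o,640,400,1.6))
o=ortho("top",p,36,380,740,-480,-160,1.6); cv2.imwrite("pics/o_bev.png",grid(o,740,-160,1.6))
E
```

```text
(no output)
```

View pics/o_boards.png

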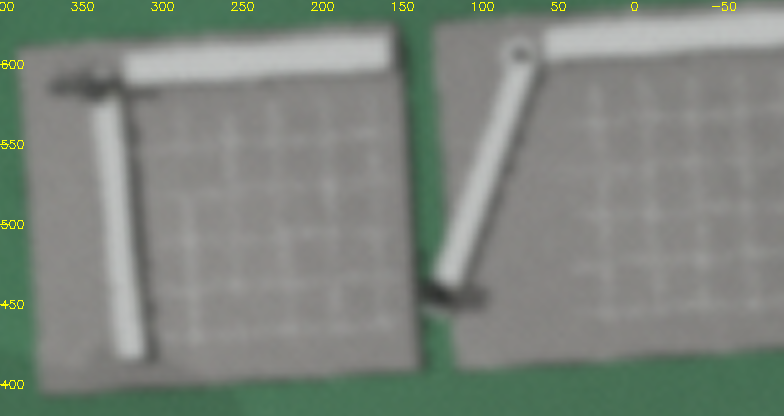

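View pics/o_bev.png

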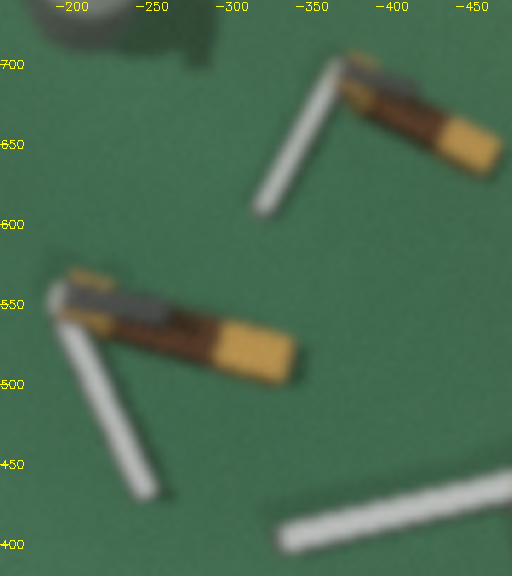

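```bash
cat >> h.py <<'E'
def edge(n,p,A,B,z,half=10,sgn=0,N=40):
    """sgn: + brightness rises along left normal of A->B. returns fitted A',B',resid"""
    A=np.array(A,float);B=np.array(B,float); g=cv2.cvtColor(p,cv2.COLOR_RGB2GRAY).astype(np.float32)
    for it in range(2):
        t=(B-A)/np.linalg.norm(B-A); nn=np.array([-t[1],t[0]])
        ss=np.linspace(0,np.linalg.norm(B-A),N); k=np.arange(-half,half+.1,.5)
        Q=A+ss[:,None,None]*t+k[None,:,None]*nn
        P=np.concatenate([Q,np.full(Q.shape[:2]+(1,),float(z))],-1).reshape(-1,3)
        m=proj(n,P).astype(np.float32)
        I=cv2.remap(g,m[:,0].reshape(N,-1),m[:,1].reshape(N,-1),cv2.INTER_LINEAR)
        I=cv2.GaussianBlur(I,(0,0),3)
        G=np.gradient(I,axis=1); G=G*sgn if sgn else abs(G)
        G=np.clip(G,0,None)
        j=G.argmax(1); o=np.array([ (k[max(0,a-5):a+6]*G[i,max(0,a-5):a+6]).sum()/(G[i,max(0,a-5):a+6].sum()+1e-9) for i,a in enumerate(j)])
        f=np.polyfit(ss,o,1)
        for _ in range(4):
            r=o-np.polyval(f,ss); ok=abs(r)<max(1.,1.5*np.median(abs(r))); f=np.polyfit(ss[ok],o[ok],1)
        L=ss[-1]; A,B=A+np.polyval(f,0)*nn,B+np.polyval(f,L)*nn
        half=min(half,6)
    return A,B,(np.sqrt(np.mean((o-np.polyval(f,ss))[ok]**2)),ok.sum())
E
python3 - <<'E'
from h import *
p,d=load("top",0)
def rep(name,A,B,z,sgn):
    a,b,r=edge("top",p,A,B,z,8,sgn); v=b-a
    print(name,a.round(1),b.round(1),"ang",np.degrees(np.arctan2(v[1],v[0])).round(2),"res",np.round(r,2))
# A->B along +y: left normal = -x
for nm,y0,y1,xr0,xr1,z in [("s rail in",165,310,597,588,24),("s rail out",165,310,617,606,24),("w rail in",-80,45,610,603,24),("w rail out",-80,40,632,625,24)]:
    rep(nm,(xr0,y0),(xr1,y1),z,(-1 if 'in' in nm else 1))
rep("s -x edge",(407,145),(397,365),12,0)
rep("s -y edge",(420,138),(600,149),12,0)
rep("s +y edge",(410,378),(590,386),12,0)
rep("w -x edge",(415,-90),(410,100),12,0)
rep("w +y edge",(420,113),(600,127),12,0)
rep("s guide in",(425,308),(575,322),25,0)
rep("s guide out",(425,324),(565,338),25,0)
rep("w guide in",(480,107),(590,62),25,0)
rep("w guide out",(480,122),(590,80),25,0)
E
```

```text
s rail in [597.3 165. ] [588.2 310. ] ang 93.59 res [ 0.37 40.  ]
s rail out [619.  165.2] [610.1 310.3] ang 93.51 res [ 0.45 39.  ]
w rail in [612.1 -79.9] [604.3  45.1] ang 93.54 res [ 0.47 40.  ]
w rail out [634.1 -79.9] [626.5  40.1] ang 93.6 res [ 0.56 40.  ]
s -x edge [411.  145.2] [396.2 365. ] ang 93.86 res [ 0.35 40.  ]
s -y edge [419.8 141.8] [599.8 152.6] ang 3.44 res [ 0.2 40. ]
s +y edge [409.9 380.2] [589.8 391. ] ang 3.44 res [ 0.39 40.  ]
w -x edge [424.  -89.7] [412.3 100. ] ang 93.52 res [ 0.53 38.  ]
w +y edge [419.5 119.6] [599.8 129.5] ang 3.12 res [ 1.1 34. ]
s guide in [424.7 311.1] [574.7 325.5] ang 5.47 res [ 0.38 40.  ]
s guide out [424.7 327.4] [564.7 340.7] ang 5.44 res [ 0.33 40.  ]
w guide in [480.1 107.3] [592.6  68.4] ang -19.1 res [ 0.14 40.  ]
w guide out [481.1 124.8] [591.6  84.2] ang -20.18 res [ 0.37 40.  ]
```

```bash
python3 - <<'E'
from h import *
p,d=load("top",0); c=cloud("top",d)
def rep(name,A,B,z,sgn=0,half=7):
    a,b,r=edge("top",p,A,B,z,half,sgn); v=b-a
    print(name,a.round(1),b.round(1),"ang",np.degrees(np.arctan2(v[1],v[0])).round(2),"res",np.round(r,2))
    return a,b
# tail->hub
rep("stock +x side",(532,-335),(541,-292),36)
rep("stock -x side",(502,-325),(512,-290),36)
rep("stock -x side long",(502,-325),(530,-230),36)
rep("tail end",(503,-332),(528,-339),36)
rep("blade out",(440,-240),(535,-200),33)
rep("blade in",(440,-252),(530,-210),33)
o=ortho("top",p,36,480,600,-360,-170,4); cv2.imwrite("pics/o_b2.png",grid(o,600,-170,4,20))
rep("w -y edge",(430,-134),(590,-124),12)
for uv in [(310,219),(317,221),(320,223),(290,211),(295,232)]: print(uv,c[uv[1],uv[0]].round(0))
E
```

```text
stock +x side [ 531.2 -334.8] [ 541.1 -292. ] ang 77.0 res [ 0.28 33.  ]
stock -x side [ 504.7 -325.8] [ 515.6 -291. ] ang 72.49 res [ 0.36 40.  ]
stock -x side long [ 505.8 -326.1] [ 524.  -228.3] ang 79.45 res [ 1.04 28.  ]
tail end [ 501.4 -337.8] [ 526.9 -343. ] ang -11.59 res [ 0.37 40.  ]
blade out [ 440.3 -240.6] [ 533.8 -197.2] ang 24.91 res [ 0.13 40.  ]
blade in [ 441.4 -255.1] [ 531.6 -213.5] ang 24.73 res [ 0.17 40.  ]
w -y edge [ 429.8 -130.4] [ 589.8 -120.1] ang 3.68 res [ 0.37 37.  ]
(310, 219) [ 522. -303.   35.]
(317, 221) [ 515. -327.   38.]
(320, 223) [ 512. -343.    5.]
(290, 211) [ 544. -229.   67.]
(295, 232) [ 478. -253.    3.]
```

View pics/o_b2.png

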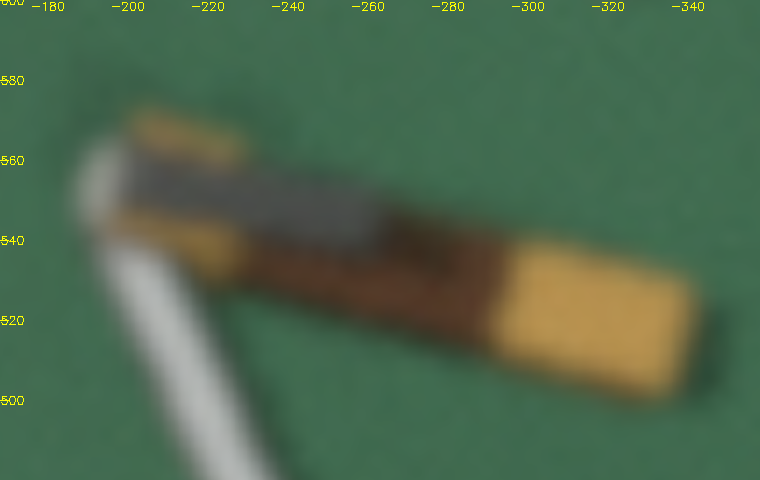

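```bash
python3 - <<'E'
from h import *
p,d=load("top",0)
q=p.astype(int); e=np.clip(128+ (q[...,0]-q[...,1])*1.5,0,255).astype(np.uint8); pe=np.dstack([e]*3)
def rep(name,A,B,z,sgn=0,half=6):
    a,b,r=edge("top",pe,A,B,z,half,sgn); v=b-a
    print(name,a.round(1),b.round(1),"ang",np.degrees(np.arctan2(v[1],v[0])).round(2),"res",np.round(r,2))
rep("+x long",(531,-335),(553,-240),36,-1)
rep("+x full",(531,-335),(564,-210),36,-1)
rep("-x z0",(506,-328),(533,-230),0,1)
rep("-x z0 half",(506,-328),(518,-285),0,1)
rep("tail",(506,-341),(526,-345),36,0)
s,ds=load("scene",0)
o=ortho("scene",s,36,420,600,-380,-150,3); cv2.imwrite("pics/o_b3.png",grid(o,600,-150,3,20))
E
```

```text
+x long [ 531. -335.] [ 553. -240.] ang 76.96 res [ 0. 40.]
+x full [ 531. -335.] [ 564. -210.] ang 75.21 res [ 0. 29.]
-x z0 [ 506. -328.] [ 533. -230.] ang 74.6 res [ 0. 40.]
-x z0 half [ 506. -328.] [ 518. -285.] ang 74.41 res [ 0. 40.]
tail [ 506. -341.] [ 526.1 -344.7] ang -10.33 res [ 0.37 40.  ]
```

View pics/o_b3.png

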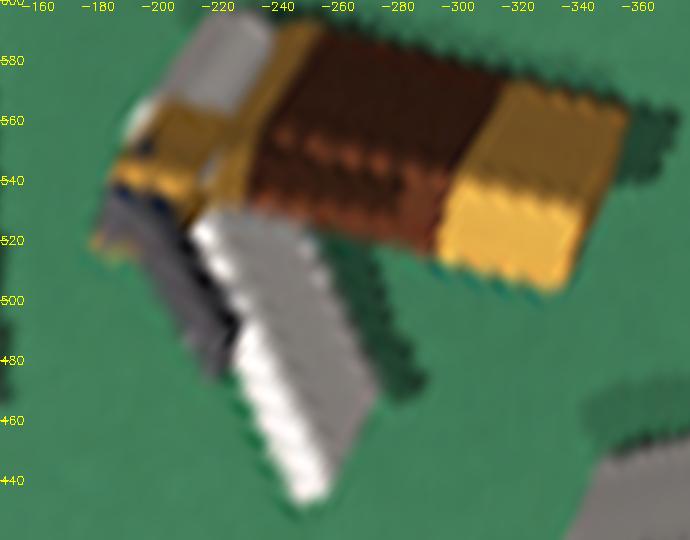

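```bash
python3 - <<'E'
from h import *
for cam,L in [("top",[("+x",(531,-335),(553,-240),36,1),("+x full",(531,-335),(564,-210),36,1),("-x z0",(506,-328),(533,-230),0,-1),("-x z0h",(506,-328),(518,-285),0,-1),("tail z36",(506,-341),(526,-345),36,0)]),
              ("scene",[("-x z36",(504,-330),(529,-240),36,-1),("tail z0",(506,-341),(526,-345),0,0),("tail z36",(506,-335),(530,-341),36,0)])]:
    p,d=load(cam,0)
    q=p.astype(int); e=np.clip(128+ (q[...,0]-q[...,1])*1.5,0,255).astype(np.uint8); pe=np.dstack([e]*3)
    for name,A,B,z,sgn in L:
        a,b,r=edge(cam,pe,A,B,z,6,sgn); v=b-a
        print(cam,name,a.round(1),b.round(1),"ang",np.degrees(np.arctan2(v[1],v[0])).round(2),"res",np.round(r,2))
E
```

```text
top +x [ 532.3 -335.3] [ 557.6 -241.1] ang 74.97 res [ 0.55 40.  ]
top +x full [ 531.5 -335.1] [ 568.9 -211.3] ang 73.17 res [ 0.9 36. ]
top -x z0 [ 505.4 -327.8] [ 533.8 -230.2] ang 73.75 res [ 0.33 40.  ]
top -x z0h [ 505.1 -327.8] [ 518.1 -285. ] ang 73.14 res [ 0.29 40.  ]
top tail z36 [ 506. -341.] [ 526.1 -344.7] ang -10.33 res [ 0.37 40.  ]
scene -x z36 [ 504.2 -330. ] [ 528.5 -239.8] ang 74.92 res [ 0.09 40.  ]
scene tail z0 [ 506.7 -337.8] [ 526.4 -343.2] ang -15.2 res [ 0.17 40.  ]
scene tail z36 [ 505.1 -338.6] [ 528.3 -347.6] ang -21.13 res [ 0.13 40.  ]
```

```bash
cat >> h.py <<'E'
from scipy.spatial.transform import Rotation as Rn
def Rd(phi):
    f=np.radians(phi); z=np.array([np.cos(f),np.sin(f),0]); x=np.array([0,0,-1.]); return np.stack([x,np.cross(z,x),z],1)
def cur():
    s=env.state(); r,p,y=np.radians(s["ee_rot"])
    return np.array(s["ee_pos"]),Rn.from_euler("xyz",[r,p,y]).as_matrix(),s
def step(P,R,T,RT):
    return np.r_[R.T@(T-P)/100, Rn.from_matrix(R.T@RT).as_rotvec()/(2*np.pi)]
def plan(T,phi,maxturn=60):
    P,R,s=cur(); T=np.array(T,float); RT=Rd(phi); D=T-P
    tot=Rn.from_matrix(R.T@RT).as_rotvec(); 
    print("t",round(s["time_s"],2),"at",P.round(1),"zang",np.degrees(np.arctan2(R[1,2],R[0,2])).round(1),"tilt",R[2,:].round(3),"F",np.round(s["force"],1),"w",round(s["gripper_width"],1))
    for N in range(1,15):
        out=[];ok=True;p=P;r=R
        for k in range(1,N+1):
            t=P+D*k/N; rr=R@Rn.from_rotvec(tot*k/N).as_matrix(); m=step(p,r,t,rr); ok&=np.all(abs(m[:3])<=.9999); 
            nr=max(np.linalg.norm(t-p)/62.5, np.degrees(np.linalg.norm(tot)/N)/10.7); out.append((m,nr)); p=t;r=rr
        if ok: break
    for m,nr in out: print([float(x) for x in m.round(4)],"rows>=",round(nr,2))
E
python3 - <<'E'
from h import *
plan((528.5,-294.6,210),-15.6)
E
```

```text
t 0.1 at [173.  547.9 213.2] zang 72.5 tilt [-1.     0.    -0.002] F [-0.6 -0.  -0.4] w 91.5
[0.0042, -0.5927, -0.6964, 0.0245, -0.0, 0.0] rows>= 1.46
[0.0041, -0.6923, -0.5974, 0.0245, -0.0, 0.0] rows>= 1.46
[0.0039, -0.7757, -0.4844, 0.0245, -0.0, 0.0] rows>= 1.46
[0.0038, -0.8407, -0.3599, 0.0245, -0.0, 0.0] rows>= 1.46
[0.0037, -0.8859, -0.2269, 0.0245, -0.0, 0.0] rows>= 1.46
[0.0035, -0.9102, -0.0886, 0.0245, -0.0, 0.0] rows>= 1.46
[0.0034, -0.913, 0.0518, 0.0245, -0.0, 0.0] rows>= 1.46
[0.0034, -0.8943, 0.191, 0.0245, -0.0, 0.0] rows>= 1.46
[0.0033, -0.8545, 0.3257, 0.0245, -0.0, 0.0] rows>= 1.46
[0.0032, -0.7946, 0.4527, 0.0245, -0.0, 0.0] rows>= 1.46
```

Emit:
send_rows([
  [[0.002,-0.296,-0.348,0.0122,0,0],[0.004,-0.593,-0.696,0.0245,0,0]],
], jaw=-1)

```text
time_s: 0.35
ee_pos: [208.8, 463.0, 212.9]
ee_rot: [-166.3, 89.9, -102.7]
force: [0.3, -0.2, 0.4]
gripper_width: 91.0
```

Emit:
send_rows([
  [[0.002,-0.346,-0.299,0.0122,0,0],[0.004,-0.692,-0.597,0.0245,0,0]],
])

```text
time_s: 0.6
ee_pos: [244.4, 378.3, 212.8]
ee_rot: [-160.9, 90.0, -106.2]
force: [0.8, 0.9, -0.2]
gripper_width: 91.1
```

Emit:
send_rows([
  [[0.002,-0.388,-0.242,0.0122,0,0],[0.004,-0.776,-0.484,0.0245,0,0]],
])

```text
time_s: 0.85
ee_pos: [280.0, 294.1, 212.5]
ee_rot: [-145.9, 90.0, -100.0]
force: [0.5, -0.8, -0.5]
gripper_width: 91.1
```

Emit:
send_rows([
  [[0.002,-0.42,-0.18,0.0122,0,0],[0.004,-0.841,-0.36,0.0245,0,0]],
])

```text
time_s: 1.1
ee_pos: [315.5, 209.9, 212.2]
ee_rot: [-131.4, 90.0, -94.4]
force: [0.4, 0.3, -0.8]
gripper_width: 90.7
```

Emit:
send_rows([
  [[0.002,-0.443,-0.113,0.0122,0,0],[0.004,-0.886,-0.227,0.0245,0,0]],
])

```text
time_s: 1.35
ee_pos: [351.0, 125.6, 211.8]
ee_rot: [37.6, 90.0, 65.9]
force: [1.6, 0.6, -0.6]
gripper_width: 91.2
```

Emit:
send_rows([
  [[0.002,-0.455,-0.044,0.0122,0,0],[0.004,-0.91,-0.089,0.0245,0,0]],
])

```text
time_s: 1.6
ee_pos: [386.4, 41.3, 211.4]
ee_rot: [91.2, 90.0, 110.6]
force: [1.7, 0.3, -0.4]
gripper_width: 91.2
```

Emit:
send_rows([
  [[0.002,-0.456,0.026,0.0122,0,0],[0.004,-0.913,0.052,0.0245,0,0]],
])

```text
time_s: 1.85
ee_pos: [421.8, -43.0, 210.9]
ee_rot: [109.1, 90.0, 119.7]
force: [0.5, -0.3, -0.0]
gripper_width: 91.5
```

Emit:
send_rows([
  [[0.002,-0.447,0.095,0.0122,0,0],[0.004,-0.894,0.191,0.0245,0,0]],
])

```text
time_s: 2.1
ee_pos: [457.3, -127.3, 210.4]
ee_rot: [131.1, 90.0, 132.9]
force: [-0.0, 0.7, -0.6]
gripper_width: 91.1
```

Emit:
send_rows([
  [[0.002,-0.427,0.163,0.0122,0,0],[0.004,-0.854,0.326,0.0245,0,0]],
])

```text
time_s: 2.35
ee_pos: [492.7, -211.4, 209.9]
ee_rot: [140.7, 89.9, 133.6]
force: [0.9, 1.6, -0.0]
gripper_width: 91.1
```

Emit:
send_rows([
  [[0.002,-0.397,0.226,0.0122,0,0],[0.004,-0.795,0.453,0.0245,0,0],[0.004,-0.795,0.453,0.0245,0,0]],
])

```text
time_s: 2.72
ee_pos: [528.5, -296.9, 208.6]
ee_rot: [-174.4, 89.9, 169.7]
force: [-0.1, -0.1, -0.8]
gripper_width: 91.1
```

```bash
python3 - <<'E'
from h import *
plan((528.5,-294.6,110),-15.6)
p,d=grab("top",1)
E
```

```text
t 2.73 at [ 528.5 -296.9  208.6] zang -15.9 tilt [-1.    -0.    -0.001] F [-0.1 -0.1 -0.8] w 91.1
[0.9856, 0.0222, -0.0049, -0.0008, -0.0001, 0.0] rows>= 1.58
```

View pics/top1.png

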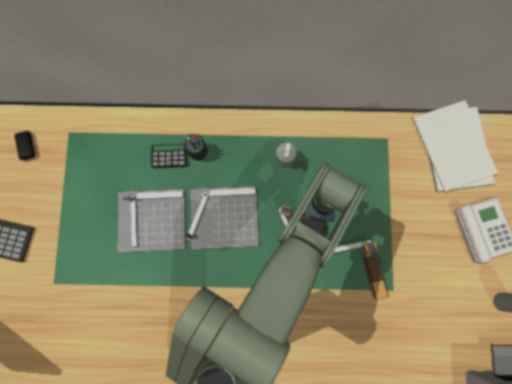

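Emit:
send_rows([
  [[0.5,0.02,-0.005,0,0,0],[0.98,0.022,-0.005,-0.0008,0,0]],
])

```text
time_s: 3.02
ee_pos: [527.7, -290.8, 111.3]
ee_rot: [26.3, 90.0, 11.0]
force: [0.2, 0.0, 0.1]
gripper_width: 91.3
```

Emit:
send_rows([
  [[0.5,0,0,0,0,0],[0.8,0,0,0,0,0],[0.92,0,0,0,0,0],[0.92,0,0,0,0,0]],
])

```text
time_s: 3.52
ee_pos: [527.9, -291.4, 20.0]
ee_rot: [151.7, 89.9, 136.3]
force: [0.4, 0.1, 0.8]
gripper_width: 90.9
```

```bash
python3 - <<'E'
from h import *
plan((528.5,-294.6,16),-15.6)
p,d=grab("scene",1)
cv2.imwrite("pics/s1c.png",cv2.resize(cv2.cvtColor(p[170:300,130:300],cv2.COLOR_RGB2BGR),None,fx=4,fy=4,interpolation=cv2.INTER_CUBIC))
E
```

```text
t 3.52 at [ 527.9 -291.4   20. ] zang -15.4 tilt [-1.     0.    -0.001] F [0.4 0.1 0.8] w 90.9
[0.0399, -0.0291, 0.0142, 0.0006, -0.0001, -0.0001] rows>= 0.08
```

View pics/s1c.png

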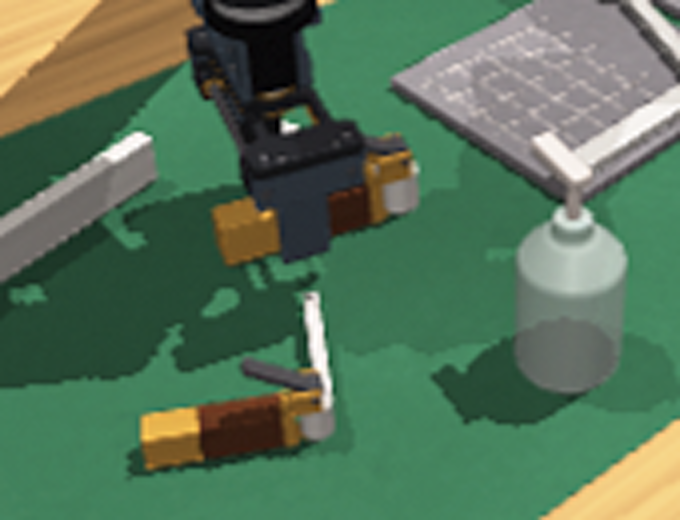

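Emit:
send_rows([
  [[0.035,-0.03,0.014,0,0,0],[0.035,-0.03,0.014,0,0,0]],
])

```text
time_s: 3.82
ee_pos: [529.1, -295.9, 17.2]
ee_rot: [-13.3, 89.9, -28.8]
force: [-0.4, 1.2, -1.0]
gripper_width: 91.1
```

Emit:
send_rows([
  [[0,0,0,0,0,0],[0,0,0,0,0,0],[0,0,0,0,0,0],[0,0,0,0,0,0],[0,0,0,0,0,0],[0,0,0,0,0,0]],
], jaw=1, force=30)

```text
time_s: 4.58
ee_pos: [528.6, -295.4, 16.4]
ee_rot: [119.7, 90.0, 104.3]
force: [0.1, -0.2, -0.4]
gripper_width: 33.8
```

```bash
python3 - <<'E'
from h import *
plan((528.5,-294.6,100),-15.6)
E
```

```text
t 4.58 at [ 528.6 -295.4   16.4] zang -15.4 tilt [-1.  0. -0.] F [ 0.1 -0.2 -0.4] w 33.8
[-0.8361, 0.0079, -0.0035, 0.0005, -0.0, -0.0] rows>= 1.34
```

Emit:
send_rows([
  [[0,0,0,0,0,0],[0,0,0,0,0,0],[0,0,0,0,0,0]],
])

```text
time_s: 4.95
ee_pos: [528.9, -295.5, 16.4]
ee_rot: [9.3, 90.0, -6.1]
force: [1.0, 0.3, -0.6]
gripper_width: 27.8
```

Emit:
send_rows([
  [[-0.2,0,0,0,0,0],[-0.6,0,0,0,0,0],[-0.95,0,0,0,0,0],[-0.95,0,0,0,0,0]],
])

```text
time_s: 5.45
ee_pos: [529.5, -295.9, 112.5]
ee_rot: [-14.7, 89.8, -30.1]
force: [0.6, -0.4, -9.5]
gripper_width: 28.2
```

```bash
python3 - <<'E'
from h import *
ex=np.array([np.cos(np.radians(3.5)),np.sin(np.radians(3.5))]); ey=np.array([-ex[1],ex[0]])
# bevel origin target (board coords): grip at bevel y -28
g=590*ex+(209-28)*ey; print(g, 606*ex+290*ey)
g2=586*ex+(200-28)*ey; print(g2)
plan((g2[0],g2[1],112),3.5)
p,d=grab("scene",2)
cv2.imwrite("pics/s2c.png",cv2.resize(cv2.cvtColor(p[130:300,130:300],cv2.COLOR_RGB2BGR),None,fx=3.5,fy=3.5,interpolation=cv2.INTER_CUBIC))
E
```

```text
[577.84974541 216.68103684] [587.16561138 326.4545065 ]
[574.40664308 207.4536295 ]
t 5.45 at [ 529.5 -295.9  112.5] zang -15.4 tilt [-1.    -0.001  0.003] F [ 0.6 -0.4 -9.5] w 28.2
[-0.0004, 0.8287, -0.151, -0.0088, 0.0001, 0.0] rows>= 1.35
[-0.0001, 0.8357, -0.1052, -0.0088, 0.0001, 0.0] rows>= 1.35
[0.0002, 0.8403, -0.059, -0.0088, 0.0001, 0.0] rows>= 1.35
[0.0004, 0.8422, -0.0127, -0.0088, 0.0001, 0.0] rows>= 1.35
[0.0006, 0.8417, 0.0337, -0.0088, 0.0001, 0.0] rows>= 1.35
[0.0008, 0.8385, 0.0799, -0.0088, 0.0001, 0.0] rows>= 1.35
```

View pics/s2c.png

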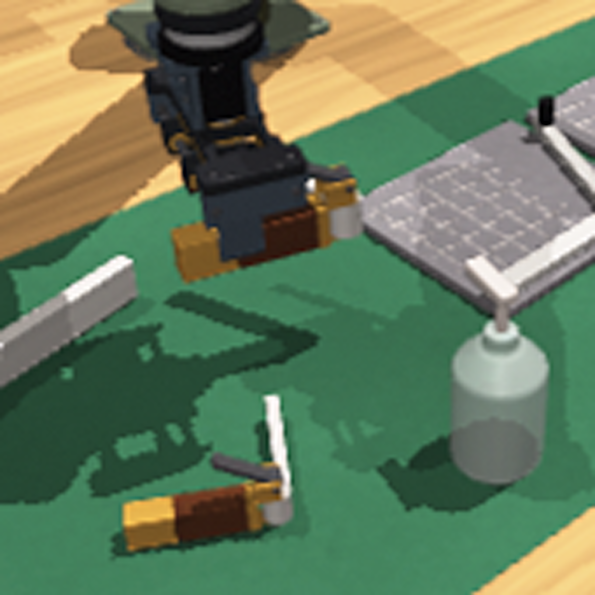

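Emit:
send_rows([
  [[0,0.2,-0.04,-0.002,0,0],[0,0.5,-0.09,-0.005,0,0],[0,0.829,-0.151,-0.0088,0,0]],
])

```text
time_s: 5.88
ee_pos: [534.4, -209.2, 108.6]
ee_rot: [162.8, 89.7, 150.5]
force: [-0.1, 0.2, -8.5]
gripper_width: 28.1
```

Emit:
send_rows([
  [[0,0.42,-0.053,-0.0044,0,0],[0,0.836,-0.105,-0.0088,0,0]],
])

```text
time_s: 6.12
ee_pos: [541.6, -124.9, 108.8]
ee_rot: [167.5, 89.7, 158.5]
force: [0.6, 1.1, -8.0]
gripper_width: 28.3
```

Emit:
send_rows([
  [[0,0.42,-0.03,-0.0044,0,0],[0,0.84,-0.059,-0.0088,0,0]],
])

```text
time_s: 6.38
ee_pos: [548.9, -41.3, 108.9]
ee_rot: [174.4, 89.7, 168.5]
force: [1.0, 0.5, -9.1]
gripper_width: 27.5
```

Emit:
send_rows([
  [[0,0.421,-0.006,-0.0044,0,0],[0,0.842,-0.013,-0.0088,0,0]],
])

```text
time_s: 6.62
ee_pos: [556.3, 42.4, 108.9]
ee_rot: [-179.6, 89.7, 177.7]
force: [0.5, -0.7, -9.2]
gripper_width: 27.7
```

Emit:
send_rows([
  [[0,0.42,0.017,-0.0044,0,0],[0,0.842,0.034,-0.0088,0,0]],
])

```text
time_s: 6.88
ee_pos: [563.6, 126.0, 108.8]
ee_rot: [-173.5, 89.7, -173.0]
force: [0.7, -0.9, -8.3]
gripper_width: 28.0
```

Emit:
send_rows([
  [[0,0.4,0.04,-0.004,0,0],[0,0.7,0.07,-0.007,0,0],[0,0.839,0.08,-0.0088,0,0],[0,0.839,0.08,-0.0088,0,0]],
])

```text
time_s: 7.38
ee_pos: [572.0, 208.4, 109.8]
ee_rot: [-160.4, 89.8, -156.8]
force: [0.7, -0.0, -9.0]
gripper_width: 28.0
```

```bash
python3 - <<'E'
from h import *
plan((574.4,207.5,112),3.5)
p,d=grab("scene",3)
cv2.imwrite("pics/s3c.png",cv2.resize(cv2.cvtColor(p[80:230,210:390],cv2.COLOR_RGB2BGR),None,fx=4,fy=4,interpolation=cv2.INTER_CUBIC))
p,d=grab("top",3)
cv2.imwrite("pics/t3c.png",cv2.resize(cv2.cvtColor(p[150:280,100:270],cv2.COLOR_RGB2BGR),None,fx=4,fy=4,interpolation=cv2.INTER_CUBIC))
E
```

```text
t 7.38 at [572.  208.4 109.8] zang 3.7 tilt [-1.    -0.001 -0.003] F [ 0.7 -0.  -9. ] w 28.0
[-0.022, -0.0107, 0.0233, 0.0005, -0.0005, 0.0002] rows>= 0.05
```

View pics/s3c.png

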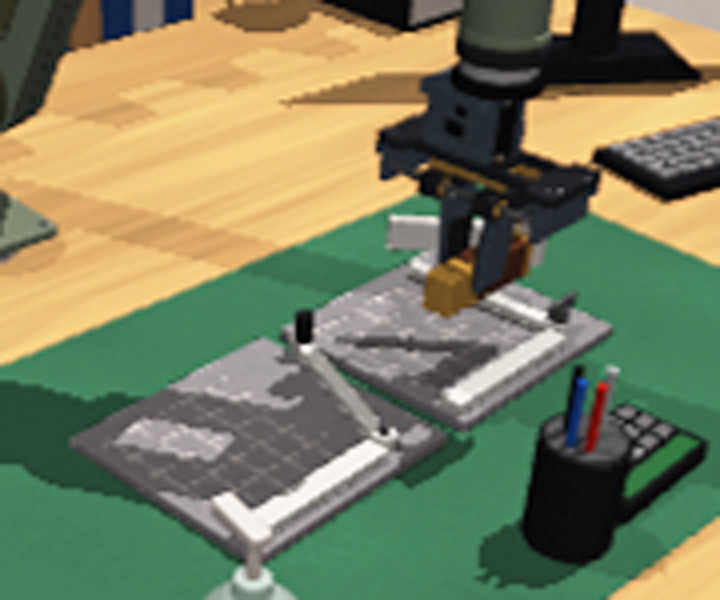

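View pics/t3c.png

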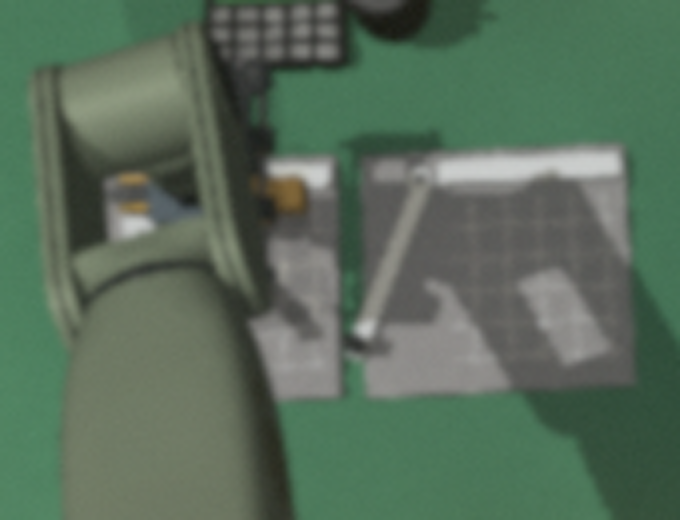

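```bash
python3 - <<'E'
from h import *
ex=np.array([np.cos(np.radians(3.7)),np.sin(np.radians(3.7))]); ey=np.array([-ex[1],ex[0]])
P=np.array([572.0,208.4])
for cam in ("top","scene"):
    p,d=load(cam,3)
    q=p.astype(int); e=np.clip(128+ (q[...,0]-q[...,1])*1.5,0,255).astype(np.uint8); pe=np.dstack([e]*3)
    # brass: also use blue-vs-red
    for z in (129,94):
        a=P-47*ey-10*ex; b=P-47*ey+10*ex
        A,B,r=edge(cam,pe,a,b,z,12,0); print(cam,z,"tail y' rel tcp",(A-P)@ey,(B-P)@ey,r)
        for s in (1,-1):
            a=P-46*ey+14*s*ex; b=P-33*ey+14*s*ex
            A,B,r=edge(cam,pe,a,b,z,8,0); print("   side",s,(A-P)@ex,(B-P)@ex,r)
    o=ortho(cam,p,129,520,640,130,290,4); 
    for m,c in ((P,(0,0,255)),(P-47*ey,(255,0,0))):
        cv2.circle(o,(int((290-m[1])*4),int((640-m[0])*4)),3,c,-1)
    cv2.imwrite(f"pics/o3{cam}.png",grid(o,640,290,4,20))
E
```

```text
top 129 tail y' rel tcp -49.53178780107093 -47.79718059363928 (np.float64(0.4337535567521454), np.int64(40))
   side 1 11.388512196981202 11.656444847469444 (np.float64(0.28537732961893847), np.int64(40))
   side -1 -20.12170313878039 -15.53713158238561 (np.float64(0.3968835854066852), np.int64(40))
top 94 tail y' rel tcp -42.13911990370571 -42.754647445596696 (np.float64(0.16827213351231488), np.int64(40))
   side 1 9.445845123182412 22.411758497317177 (np.float64(0.2898508404946916), np.int64(33))
   side -1 -16.82862833905826 -11.624009682424775 (np.float64(0.49561701252109885), np.int64(34))
scene 129 tail y' rel tcp -49.428584110185454 -46.130517575746474 (np.float64(0.5089392278438735), np.int64(25))
   side 1 14.669364778392557 11.791973632983344 (np.float64(0.5529347126635925), np.int64(40))
   side -1 -13.783303880995788 -16.618250134260744 (np.float64(0.27132180602302275), np.int64(40))
scene 94 tail y' rel tcp -44.85675308836548 -43.28711527587292 (np.float64(0.3975242057815157), np.int64(40))
   side 1 15.702710668235047 10.231861395178244 (np.float64(0.2711426989907732), np.int64(40))
   side -1 -14.845195452770072 -22.05866875266042 (np.float64(0.13431413600477915), np.int64(40))
```

View pics/o3top.png

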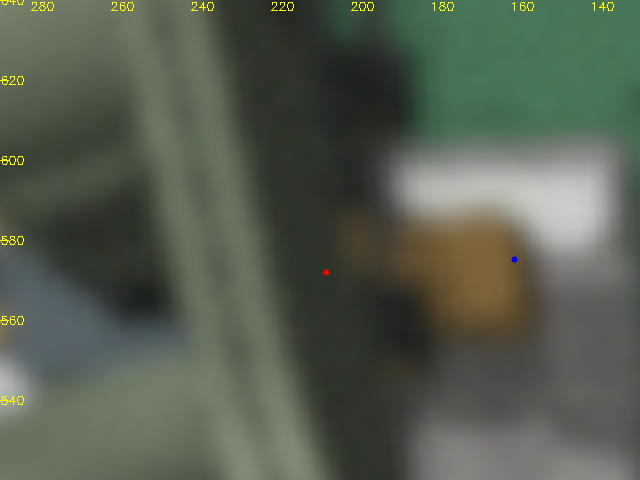

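View pics/o3scene.png

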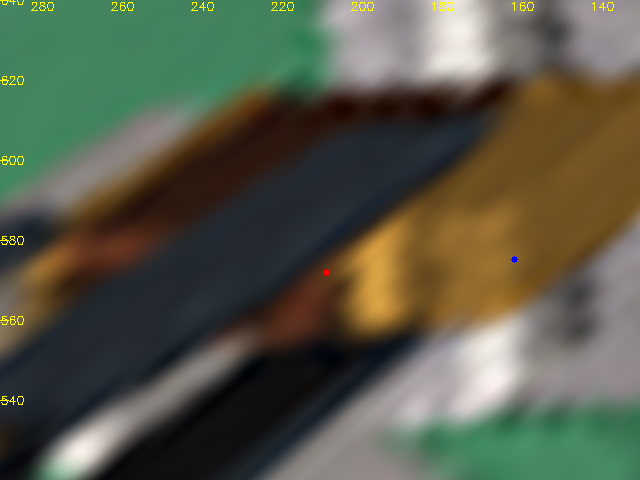

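Emit:
send_rows([
  [[0.3,0.02,0,0.0005,-0.0005,0.0002],[0.65,0.03,0,0.0005,-0.0005,0.0002],[0.78,0.03,0,0.0005,-0.0005,0.0002],[0.78,0.03,0,0.0005,-0.0005,0.0002]],
])

```text
time_s: 7.98
ee_pos: [572.8, 210.1, 32.9]
ee_rot: [25.6, 89.9, 29.0]
force: [-0.2, -0.2, -8.5]
gripper_width: 28.1
```

```bash
cat >> h.py <<'E'
def bx(th=3.5):
    ex=np.array([np.cos(np.radians(th)),np.sin(np.radians(th))]); return ex,np.array([-ex[1],ex[0]])
def rep():
    P,R,s=cur(); ex,ey=bx(); f=np.array(s["force"])
    print("t",round(s["time_s"],2),"x' %.1f y' %.1f z %.1f"%(P[:2]@ex,P[:2]@ey,P[2]),"zang",np.degrees(np.arctan2(R[1,2],R[0,2])).round(2),"tilt",R[2,1:].round(4),"Fx' %.1f Fy' %.1f Fz %.1f"%(f[:2]@ex,f[:2]@ey,f[2]),"tq",np.round(s["torque"],2),"w",round(s["gripper_width"],1))
E
python3 -c "
from h import *
rep()"
```

```text
t 7.97 x' 584.6 y' 174.7 z 32.9 zang 3.34 tilt [0.0006 0.0013] Fx' -0.2 Fy' -0.2 Fz -8.5 tq [-0.14  0.01 -0.01] w 28.1
```

Emit:
send_rows([
  [[0.028,0,0.03,0,0,0],[0.028,0,0.06,0,0,0],[0.028,0,0.07,0,0,0]],
])

```text
time_s: 8.35
ee_pos: [579.7, 211.5, 31.3]
ee_rot: [32.5, 89.9, 36.0]
force: [-4.0, 0.0, -6.3]
gripper_width: 28.0
```

Emit:
send_rows([
  [[0,0,0.01,0,0,0],[0,0,0.015,0,0,0]],
])

```text
time_s: 8.6
ee_pos: [579.8, 211.4, 30.6]
ee_rot: [134.8, 89.9, 138.3]
force: [-6.4, -0.4, -4.9]
gripper_width: 27.6
```

```bash
python3 -c "
from h import *
rep()"
```

```text
t 8.6 x' 591.6 y' 175.7 z 30.6 zang 3.45 tilt [ 0.0008 -0.0008] Fx' -6.4 Fy' -0.0 Fz -4.9 tq [0.23 1.27 0.51] w 27.6
```

Emit:
send_rows([
  [[0,0.02,-0.012,0,0,0],[0,0.05,-0.012,0,0,0],[0,0.065,-0.012,0,0,0],[0,0.07,-0.012,0,0,0]],
])

```text
time_s: 9.1
ee_pos: [579.2, 218.1, 30.2]
ee_rot: [12.2, 89.9, 15.6]
force: [-5.0, -3.3, -9.0]
gripper_width: 27.6
```

```bash
python3 -c "
from h import *
rep()"
```

```text
t 9.1 x' 591.5 y' 182.3 z 30.2 zang 3.43 tilt [0.0002 0.0011] Fx' -5.2 Fy' -3.0 Fz -9.0 tq [-0.73  0.91  0.32] w 27.6
```

Emit:
send_rows([
  [[0,0.008,-0.008,0,0,0],[0,0.015,-0.008,0,0,0]],
])

```text
time_s: 9.35
ee_pos: [579.2, 218.6, 30.5]
ee_rot: [-26.6, 89.8, -23.1]
force: [-2.6, -8.3, -8.7]
gripper_width: 27.5
```

```bash
python3 -c "
from h import *
rep()"
```

```text
t 9.35 x' 591.4 y' 182.8 z 30.5 zang 3.45 tilt [-0.0014  0.0027] Fx' -3.1 Fy' -8.1 Fz -8.7 tq [-1.49  0.55  0.22] w 27.5
```

Emit:
send_rows([
  [[0.0,-0.016,-0.004,0,0,0],[0.012,-0.018,-0.004,0,0,0],[0.022,-0.018,-0.004,0,0,0],[0.022,-0.018,-0.004,0,0,0]],
])

```text
time_s: 9.85
ee_pos: [579.2, 218.3, 29.1]
ee_rot: [23.6, 89.7, 27.0]
force: [-4.8, -2.1, -4.8]
gripper_width: 28.2
```

```bash
python3 -c "
from h import *
rep()"
```

```text
t 9.85 x' 591.4 y' 182.6 z 29.1 zang 3.4 tilt [0.0018 0.004 ] Fx' -4.9 Fy' -1.8 Fz -4.8 tq [-0.26  0.8   0.37] w 28.2
```

Nearly down; lower slightly more and open.

Emit:
send_rows([
  [[0.01,0,-0.004,0,0,0],[0.01,0,-0.004,0,0,0]],
])

```text
time_s: 10.1
ee_pos: [579.1, 218.4, 28.5]
ee_rot: [20.1, 89.7, 23.5]
force: [-4.5, -1.5, 0.3]
gripper_width: 28.1
```

```bash
python3 -c "
from h import *
rep()"
```

```text
t 10.1 x' 591.4 y' 182.6 z 28.5 zang 3.4 tilt [0.0018 0.005 ] Fx' -4.5 Fy' -1.2 Fz 0.3 tq [-0.43  0.88  0.32] w 28.1
```

Emit:
send_rows([
  [[0,0,0,0,0,0],[0,0,0,0,0,0],[0,0,0,0,0,0],[0,0,0,0,0,0]],
], jaw=-0.4)

```text
time_s: 10.6
ee_pos: [579.0, 218.3, 27.7]
ee_rot: [22.6, 89.7, 26.0]
force: [-0.0, -0.8, 0.1]
gripper_width: 62.6
```

Emit:
send_rows([
  [[-0.2,0,0,0,0,0],[-0.6,0,0,0,0,0],[-1,0,0,0,0,0],[-1,0,0,0,0,0]],
])

```text
time_s: 11.1
ee_pos: [580.6, 218.8, 131.2]
ee_rot: [18.6, 89.3, 22.0]
force: [0.6, 0.7, -0.7]
gripper_width: 64.1
```

```bash
python3 - <<'E'
from h import *
rep()
p,d=grab("scene",4)
cv2.imwrite("pics/s4c.png",cv2.resize(cv2.cvtColor(p[80:230,210:390],cv2.COLOR_RGB2BGR),None,fx=4,fy=4,interpolation=cv2.INTER_CUBIC))
p,d=grab("top",4)
cv2.imwrite("pics/t4c.png",cv2.resize(cv2.cvtColor(p[150:280,100:270],cv2.COLOR_RGB2BGR),None,fx=4,fy=4,interpolation=cv2.INTER_CUBIC))
E
```

```text
t 11.1 x' 592.9 y' 183.0 z 131.2 zang 3.39 tilt [0.0037 0.0111] Fx' 0.7 Fy' 0.6 Fz -0.7 tq [-0.09  0.05 -0.02] w 64.1
```

View pics/s4c.png

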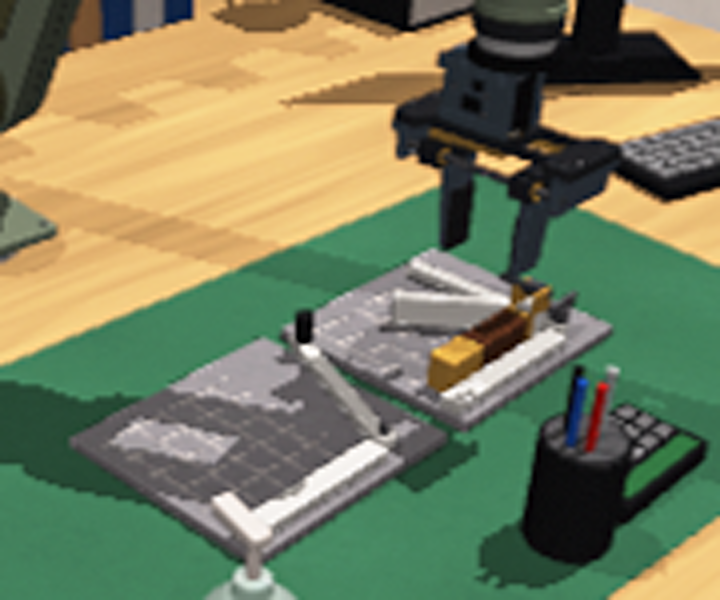

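View pics/t4c.png

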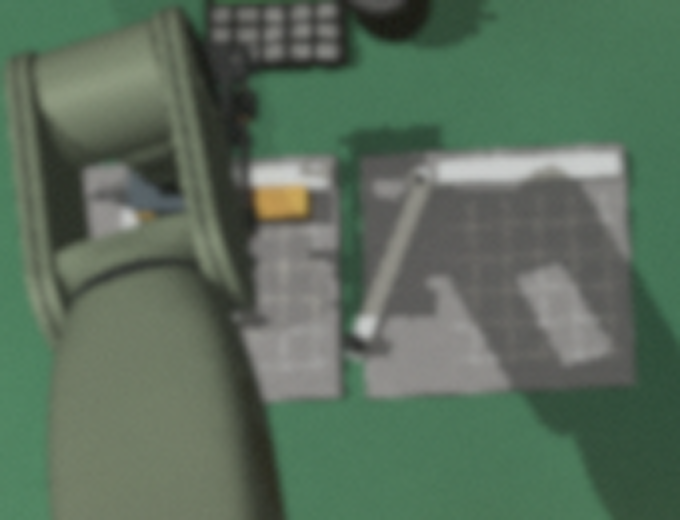

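```bash
python3 - <<'E'
from h import *
ex,ey=bx()
g=485*ex+165*ey; print(g)
plan((g[0],g[1],128),3.5)
E
```

```text
[474.02236821 194.30078341]
t 11.2 at [578.  217.9 127.4] zang 3.4 tilt [-1.     0.001  0.003] F [ 0.2  0.8 -0.8] w 63.9
[-0.0049, -0.0871, -0.526, -0.0001, 0.0003, -0.0001] rows>= 0.85
[-0.0039, -0.0866, -0.5261, -0.0001, 0.0003, -0.0001] rows>= 0.85
```

Emit:
send_rows([
  [[0,-0.06,-0.4,0,0,0],[0,-0.12,-0.8,0,0,0],[0,-0.17,-1,0,0,0],[0,-0.17,-1,0,0,0]],
], jaw=1, force=20)

```text
time_s: 11.7
ee_pos: [477.5, 194.4, 125.9]
ee_rot: [84.8, 90.0, 88.2]
force: [0.3, 0.2, 0.7]
gripper_width: 26.6
```

Emit:
send_rows([
  [[0.4,0,-0.05,0,0.0003,0],[0.75,0,-0.05,0,0.0003,0],[0.96,0,-0.05,0,0.0003,0],[0.96,0,-0.05,0,0.0003,0]],
])

```text
time_s: 12.2
ee_pos: [474.2, 194.6, 28.9]
ee_rot: [-180.0, 89.8, -176.6]
force: [-0.4, 0.1, 0.5]
gripper_width: 0.4
```

```bash
python3 - <<'E'
from h import *
rep()
p,d=grab("scene",5)
cv2.imwrite("pics/s5c.png",cv2.resize(cv2.cvtColor(p[80:230,210:390],cv2.COLOR_RGB2BGR),None,fx=4,fy=4,interpolation=cv2.INTER_CUBIC))
E
```

```text
t 12.2 x' 485.2 y' 165.3 z 28.9 zang 3.39 tilt [-0.     -0.0028] Fx' -0.4 Fy' 0.1 Fz 0.5 tq [-0.12  0.07  0.05] w 0.4
```

View pics/s5c.png

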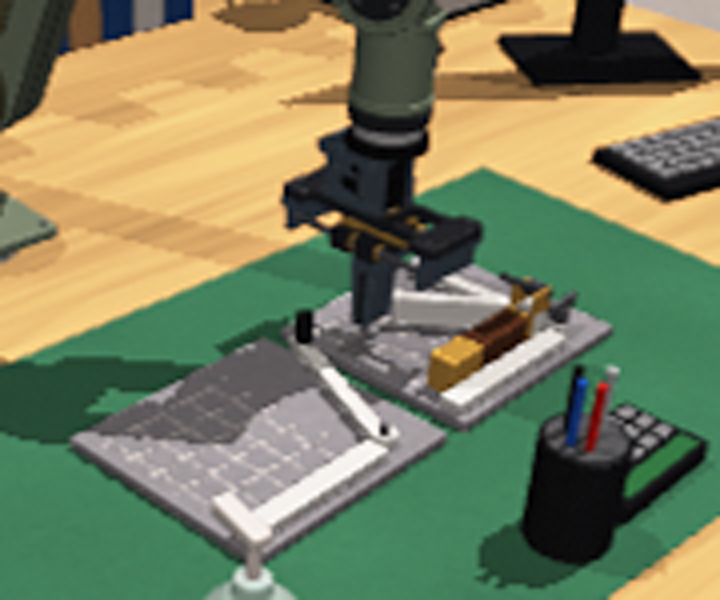

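Emit:
send_rows([
  [[0,0.06,0,0,0,0],[0,0.12,0,0,0,0],[0,0.18,0,0,0,0],[0,0.24,0,0,0,0],[0,0.3,0,0,0,0],[0,0.37,0,0,0,0],[0,0.44,0,0,0,0],[0,0.51,0,0,0,0],[0,0.58,0,0,0,0],[0,0.65,0,0,0,0],[0,0.71,0,0,0,0],[0,0.76,0,0,0,0],[0,0.8,0,0,0,0],[0,0.82,0,0,0,0]],
])

```text
time_s: 14.0
ee_pos: [451.1, 268.1, 27.6]
ee_rot: [-157.0, 87.6, -153.5]
force: [-30.7, -12.5, 14.7]
gripper_width: 0.4
```

```bash
python3 - <<'E'
from h import *
rep()
p,d=grab("scene",6)
cv2.imwrite("pics/s6c.png",cv2.resize(cv2.cvtColor(p[80:230,210:390],cv2.COLOR_RGB2BGR),None,fx=4,fy=4,interpolation=cv2.INTER_CUBIC))
E
```

```text
t 14.0 x' 466.7 y' 240.0 z 27.6 zang 3.45 tilt [-0.0166 -0.0392] Fx' -31.4 Fy' -10.6 Fz 14.7 tq [-2.44  5.81  0.47] w 0.4
```

View pics/s6c.png

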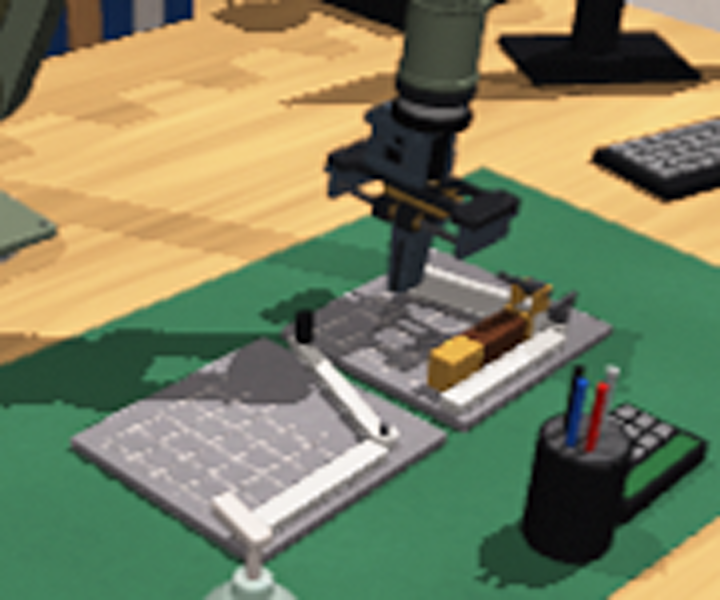

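Emit:
send_rows([
  [[0,-0.05,-0.1,0,0,0],[0,-0.15,-0.2,0,0,0],[0,-0.25,-0.25,0,0,0],[0,-0.3,-0.25,0,0,0]],
])

```text
time_s: 14.55
ee_pos: [447.4, 245.2, 31.6]
ee_rot: [34.8, 89.8, 38.2]
force: [-0.5, 0.2, 0.3]
gripper_width: 0.1
```

```bash
python3 - <<'E'
from h import *
rep()
p,d=grab("scene",7)
cv2.imwrite("pics/s7c.png",cv2.resize(cv2.cvtColor(p[110:200,280:380],cv2.COLOR_RGB2BGR),None,fx=7,fy=6,interpolation=cv2.INTER_CUBIC))
p,d=grab("top",7)
cv2.imwrite("pics/t7c.png",cv2.resize(cv2.cvtColor(p[170:270,100:200],cv2.COLOR_RGB2BGR),None,fx=6,fy=6,interpolation=cv2.INTER_CUBIC))
E
```

```text
t 14.55 x' 461.5 y' 217.4 z 31.6 zang 3.37 tilt [0.0021 0.003 ] Fx' -0.5 Fy' 0.2 Fz 0.3 tq [-0.08  0.06 -0.01] w 0.1
```

View pics/s7c.png

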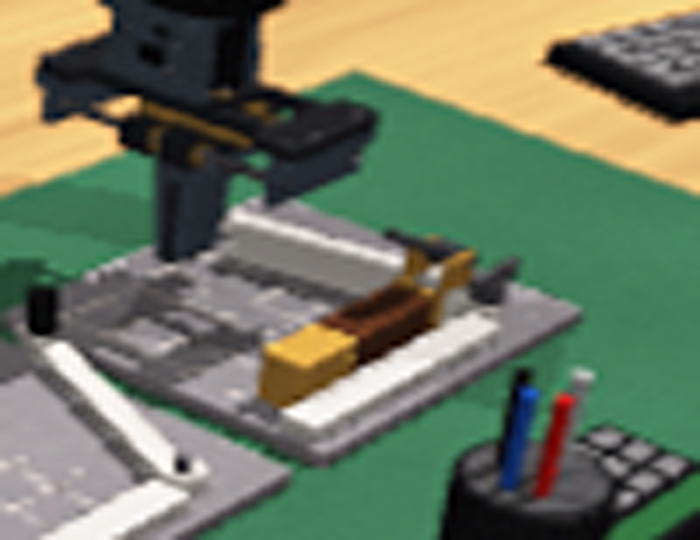

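View pics/t7c.png

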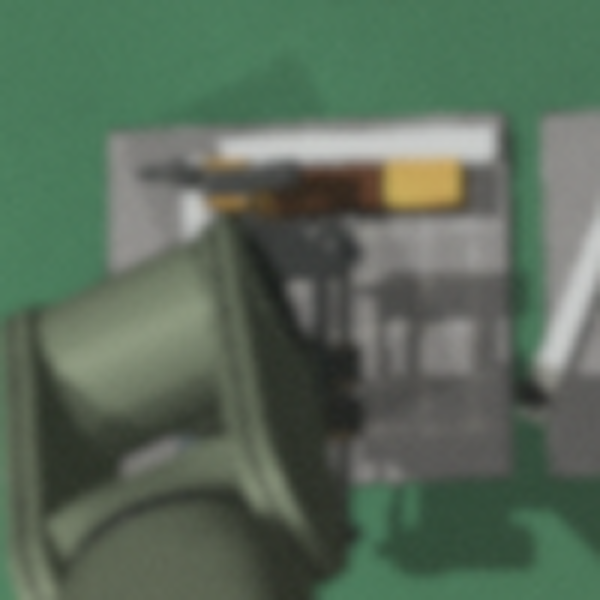

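Emit:
send_rows([
  [[-0.5,-0.1,-0.1,0,0,0],[-0.9,-0.5,-0.1,0,0,0],[-1,-1,0,0,0,0]],
])

```text
time_s: 15.02
ee_pos: [454.7, 145.6, 134.1]
ee_rot: [21.1, 89.5, 24.7]
force: [1.0, -0.3, 0.3]
gripper_width: 0.7
```

Emit:
send_rows([
  [[0,-0.5,0,0,0,0],[0,-1,0,0,0,0],[0,-1,0,0,0,0]],
])

```text
time_s: 15.4
ee_pos: [459.2, 43.0, 131.2]
ee_rot: [21.2, 89.8, 24.3]
force: [-0.4, 0.3, 0.3]
gripper_width: 0.4
```

```bash
python3 - <<'E'
from h import *
rep()
p,d=grab("scene",8)
cv2.imwrite("pics/s8c.png",cv2.resize(cv2.cvtColor(p[110:200,280:380],cv2.COLOR_RGB2BGR),None,fx=7,fy=6,interpolation=cv2.INTER_CUBIC))
p,d=grab("top",8)
cv2.imwrite("pics/t8c.png",cv2.resize(cv2.cvtColor(p[170:270,100:200],cv2.COLOR_RGB2BGR),None,fx=6,fy=6,interpolation=cv2.INTER_CUBIC))
E
```

```text
t 15.4 x' 461.0 y' 14.9 z 131.2 zang 3.1 tilt [0.001  0.0026] Fx' -0.4 Fy' 0.3 Fz 0.3 tq [-0.05  0.05 -0.02] w 0.4
```

View pics/s8c.png

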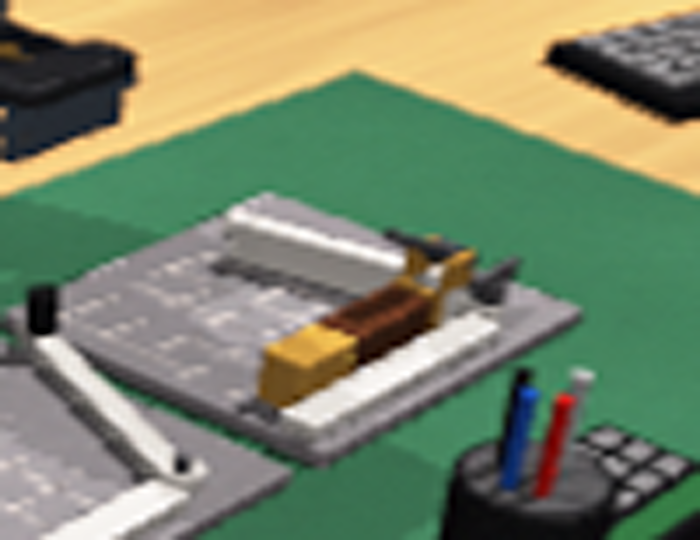

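View pics/t8c.png

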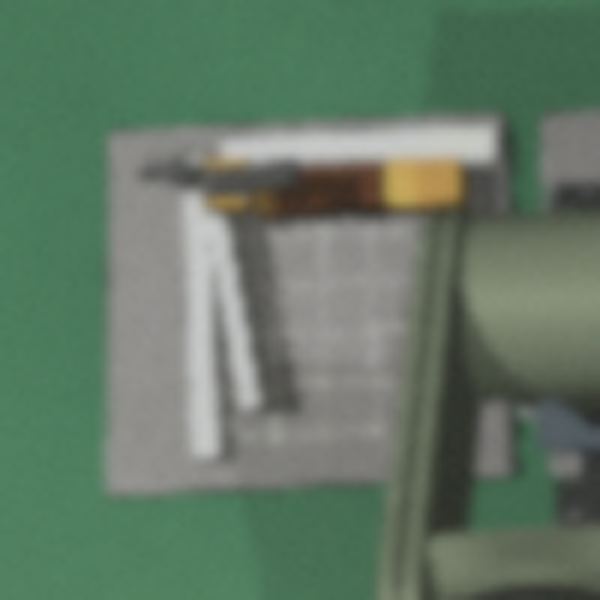

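```bash
cat > meas.py <<'E'
from h import *
import sys
def ang(a,b): v=b-a; return np.degrees(np.arctan2(v[1],v[0]))
def meas(tag,blade_guess,cam="top",stock=True):
    p,d=load(cam,tag); ex,ey=bx()
    def E(x0,y0,x1,y1,z,half=5,sgn=0,img=p):
        a,b,r=edge(cam,img,x0*ex+y0*ey,x1*ex+y1*ey,z,half,sgn)
        return np.array([[a@ex,a@ey],[b@ex,b@ey]]).round(1),round(ang(a,b)-3.5,2),np.round(r,2)
    print("rail in",E(606,120,606,250,24,5))
    print("guide out",E(440,301,585,306,25,5))
    print("guide in",E(440,285,470,286,25,4))
    q=p.astype(int); e=np.clip(128+ (q[...,0]-q[...,1])*1.5,0,255).astype(np.uint8); pe=np.dstack([e]*3)
    print("stock -x z12",E(577.5,140,577.5,230,12,6,0,pe))
    print("stock +x z48",E(605.5,140,605.5,200,48,6,0,pe))
    hx,hy,b=591.5,274.6,blade_guess
    u=np.array([-np.cos(b),np.sin(b)]); n=np.array([np.sin(b),np.cos(b)])
    for nm,o in (("blade out",14),("blade in",2)):
        A=np.array([hx,hy])+u*120+n*o; B=np.array([hx,hy])+u*35+n*o
        print(nm,E(*A,*B,45,5))
E
python3 - <<'E'
from meas import *
meas(8,-0.2)
ex,ey=bx()
p,d=load("top",8)
# ortho in board coords
s=3;H=int(190*s);W=int(220*s);v,u=np.mgrid[:H,:W]
X=620-v/s;Y=320-u/s
W3=np.concatenate([X[...,None]*ex+Y[...,None]*ey,np.full(X.shape+(1,),45.)],-1).reshape(-1,3)
m=proj("top",W3).astype(np.float32); o=cv2.remap(p,m[:,0].reshape(H,W),m[:,1].reshape(H,W),cv2.INTER_CUBIC)
cv2.imwrite("pics/ob8.png",grid(cv2.cvtColor(o,cv2.COLOR_RGB2BGR),620,320,s,20))
E
```

```text
rail in (array([[605.3, 120. ],
       [609.6, 250. ]]), np.float64(88.12), array([ 0.43, 34.  ]))
guide out (array([[440. , 300.8],
       [585. , 305.4]]), np.float64(1.81), array([ 0.29, 40.  ]))
guide in (array([[440. , 284. ],
       [470. , 285.9]]), np.float64(3.61), array([ 0.1, 40. ]))
stock -x z12 (array([[579.5, 140. ],
       [582.1, 230. ]]), np.float64(88.33), array([ 0.44, 40.  ]))
stock +x z48 (array([[603.6, 140. ],
       [603.1, 200. ]]), np.float64(90.45), array([ 0.25, 40.  ]))
blade out (array([[470.3, 268.8],
       [554.5, 280.8]]), np.float64(8.14), array([ 0.2, 37. ]))
blade in (array([[473. , 255.4],
       [556.5, 271.2]]), np.float64(10.69), array([ 0.11, 40.  ]))
```

View pics/ob8.png

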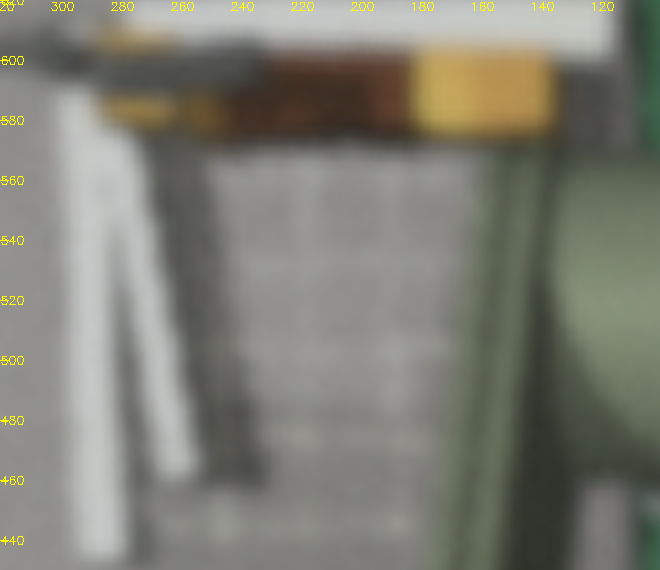

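```bash
python3 - <<'E'
from h import *
ex,ey=bx()
g=491*ex+222*ey
plan((g[0],g[1],125),3.5)
E
```

```text
t 15.5 at [459.   45.5 131.1] zang 3.3 tilt [-1.     0.002  0.002] F [0.1 1.  1.3] w 1.0
[0.0218, 0.6824, 0.0978, -0.0002, 0.0001, -0.0001] rows>= 1.1
[0.0213, 0.6823, 0.0987, -0.0002, 0.0001, -0.0001] rows>= 1.1
[0.0207, 0.6822, 0.0995, -0.0002, 0.0001, -0.0001] rows>= 1.1
```

Emit:
send_rows([
  [[0,0.5,0.1,0,0,0],[0.02,1,0.15,0,0,0]],
])

```text
time_s: 15.75
ee_pos: [468.1, 148.7, 129.3]
ee_rot: [36.1, 89.8, 39.5]
force: [1.4, -0.5, 0.1]
gripper_width: 0.3
```

Emit:
send_rows([
  [[0.02,0.5,0.08,0,0,0],[0.04,1,0.15,0,0,0],[0.04,1.0,0.15,0,0,0]],
])

```text
time_s: 16.12
ee_pos: [476.2, 251.6, 124.9]
ee_rot: [53.3, 89.8, 57.1]
force: [0.3, -0.8, 0.4]
gripper_width: 0.7
```

```bash
python3 - <<'E'
from h import *
ex,ey=bx()
g=491*ex+222*ey
rep();plan((g[0],g[1],30),3.5)
E
```

```text
t 16.12 x' 490.7 y' 222.1 z 124.9 zang 3.76 tilt [0.0026 0.0019] Fx' 0.3 Fy' -0.8 Fz 0.4 tq [-0.08  0.07 -0.01] w 0.7
t 16.12 at [476.2 251.6 124.9] zang 3.8 tilt [-1.     0.003  0.002] F [ 0.3 -0.8  0.4] w 0.7
[0.9486, -0.0033, 0.001, 0.0007, 0.0003, -0.0004] rows>= 1.52
```

Emit:
send_rows([
  [[0.4,0,0,0.0007,0.0003,-0.0004],[0.75,0,0,0.0007,0.0003,-0.0004],[0.93,0,0,0.0007,0.0003,-0.0004],[0.93,0,0,0.0007,0.0003,-0.0004]],
])

```text
time_s: 16.62
ee_pos: [475.2, 246.7, 31.0]
ee_rot: [-146.0, 89.7, -142.8]
force: [-0.4, -0.6, 0.3]
gripper_width: 0.5
```

Emit:
send_rows([
  [[0,0.05,0,0,0,0],[0,0.1,0,0,0,0],[0,0.15,0,0,0,0],[0,0.2,0,0,0,0],[0,0.25,0,0,0,0]],
])

```text
time_s: 17.25
ee_pos: [475.1, 272.3, 32.3]
ee_rot: [-116.4, 89.9, -113.2]
force: [-0.1, -0.9, 0.6]
gripper_width: 0.1
```

```bash
python3 -c "
from h import *
rep()"
```

```text
t 17.25 x' 490.8 y' 242.8 z 32.3 zang 3.16 tilt [-0.0014 -0.0007] Fx' -0.2 Fy' -0.9 Fz 0.6 tq [-0.19  0.04  0.02] w 0.1
```

Emit:
send_rows([
  [[0.0,0.02,0,0,0,0],[0.01,0.04,0,0,0,0],[0.01,0.06,0,0,0,0],[0.01,0.08,0,0,0,0],[0.01,0.1,0,0,0,0]],
])

```text
time_s: 17.88
ee_pos: [474.5, 282.1, 31.1]
ee_rot: [-125.1, 89.9, -122.0]
force: [0.3, -0.3, -0.1]
gripper_width: 0.6
```

```bash
python3 -c "
from h import *
rep()"
```

```text
t 17.88 x' 490.8 y' 252.6 z 31.1 zang 3.14 tilt [-0.0014 -0.001 ] Fx' 0.3 Fy' -0.4 Fz -0.1 tq [-0.24  0.13  0.04] w 0.6
```

Emit:
send_rows([
  [[0,0.015,0,0,0,0],[0,0.03,0,0,0,0],[0,0.045,0,0,0,0]],
])

```text
time_s: 18.25
ee_pos: [474.3, 285.5, 31.1]
ee_rot: [-108.4, 89.8, -105.2]
force: [1.2, -7.1, 1.9]
gripper_width: 0.7
```

```bash
python3 -c "
from h import *
rep()"
```

```text
t 18.25 x' 490.8 y' 256.0 z 31.1 zang 3.22 tilt [-0.0035 -0.0012] Fx' 0.8 Fy' -7.2 Fz 1.9 tq [-1.4  -0.15  0.04] w 0.7
```

Emit:
send_rows([
  [[0,0,0,0,0,0],[0,-0.05,0,0,0,0],[-0.1,-0.15,0,0,0,0],[-0.5,-0.3,0,0,0,0],[-1,-0.7,0,0,0,0],[-1,-1,0,0,0,0]],
])

```text
time_s: 19.0
ee_pos: [482.7, 186.5, 135.9]
ee_rot: [11.6, 89.5, 14.8]
force: [-0.5, -1.0, 0.2]
gripper_width: 0.5
```

Emit:
send_rows([
  [[0,-0.5,0,0,0,0],[0,-1,0,0,0,0],[0,-1,0,0,0,0]],
])

```text
time_s: 19.38
ee_pos: [485.6, 84.2, 132.2]
ee_rot: [-60.3, 89.9, -57.4]
force: [0.0, 0.1, -0.2]
gripper_width: 0.8
```

```bash
cat >> meas.py <<'E'
def bo(tag,z=45,cx=(430,620),cy=(100,320),s=3,cam="top",out=None):
    ex,ey=bx(); p,d=load(cam,tag)
    H=int((cx[1]-cx[0])*s);W=int((cy[1]-cy[0])*s);v,u=np.mgrid[:H,:W]
    X=cx[1]-v/s;Y=cy[1]-u/s
    W3=np.concatenate([X[...,None]*ex+Y[...,None]*ey,np.full(X.shape+(1,),float(z))],-1).reshape(-1,3)
    m=proj(cam,W3).astype(np.float32); o=cv2.remap(p,m[:,0].reshape(H,W),m[:,1].reshape(H,W),cv2.INTER_CUBIC)
    cv2.imwrite(out or f"pics/ob{tag}.png",grid(cv2.cvtColor(o,cv2.COLOR_RGB2BGR),cx[1],cy[1],s,20))
E
python3 - <<'E'
from meas import *
rep(); grab("top",9); meas(9,-0.034); bo(9)
E
```

```text
t 19.38 x' 489.8 y' 54.4 z 132.2 zang 2.86 tilt [-0.0012  0.0007] Fx' 0.1 Fy' 0.1 Fz -0.2 tq [-0.09  0.05 -0.  ] w 0.8
rail in (array([[611.6, 120. ],
       [608.9, 250. ]]), np.float64(91.19), array([ 0.19, 37.  ]))
guide out (array([[440. , 300.7],
       [585. , 305.9]]), np.float64(2.05), array([ 0.3, 40. ]))
guide in (array([[440. , 284.2],
       [470. , 284.4]]), np.float64(0.41), array([ 0.35, 40.  ]))
stock -x z12 (array([[573.7, 140. ],
       [578.7, 230. ]]), np.float64(86.8), array([ 0.34, 25.  ]))
stock +x z48 (array([[604.9, 140. ],
       [601. , 200. ]]), np.float64(93.66), array([ 0.73, 30.  ]))
blade out (array([[471.5, 278. ],
       [555.8, 290.9]]), np.float64(8.72), array([ 0.5, 31. ]))
blade in (array([[471.5, 273.2],
       [556.5, 275.3]]), np.float64(1.39), array([ 0.11, 40.  ]))
```

View pics/ob9.png

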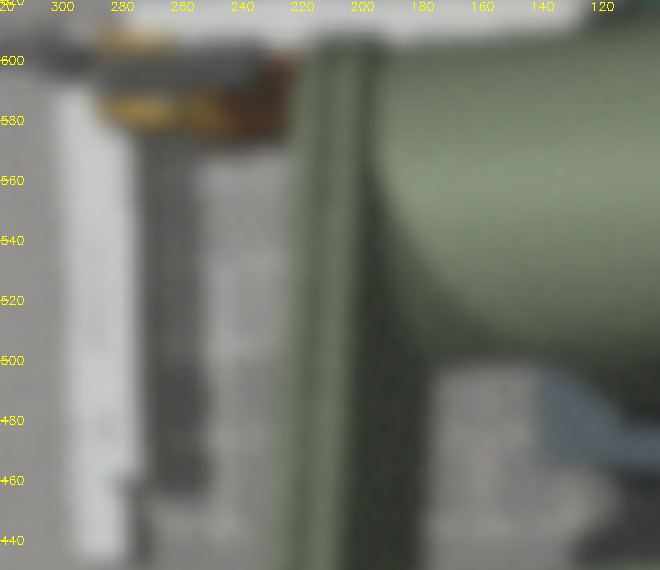

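```bash
python3 - <<'E'
from h import *
ex,ey=bx()
g=591.5*ex+223.6*ey
plan((g[0],g[1],125),3.5)
E
```

```text
t 19.43 at [485.7  85.7 132.2] zang 2.9 tilt [-1.    -0.     0.001] F [-0.4  0.9  0.3] w 0.6
[0.0359, 0.8433, 0.4992, -0.0008, 0.0001, 0.0] rows>= 1.57
[0.0359, 0.8408, 0.5033, -0.0008, 0.0001, 0.0] rows>= 1.57
```

Emit:
send_rows([
  [[0,0.42,0.25,-0.0004,0,0],[0.02,0.843,0.5,-0.0008,0,0]],
])

```text
time_s: 19.68
ee_pos: [531.5, 175.8, 130.1]
ee_rot: [-5.6, 89.9, -2.2]
force: [0.8, 0.1, 0.3]
gripper_width: 0.5
```

Emit:
send_rows([
  [[0,0.42,0.25,-0.0004,0,0],[0.04,0.841,0.503,-0.0008,0,0],[0.04,0.841,0.503,-0.0008,0,0]],
])

```text
time_s: 20.05
ee_pos: [576.5, 265.1, 124.5]
ee_rot: [57.3, 90.0, 61.3]
force: [-0.5, -0.2, -0.0]
gripper_width: 0.7
```

```bash
python3 - <<'E'
from h import *
ex,ey=bx()
g=591.5*ex+223.6*ey
rep();plan((g[0],g[1],68),3.5)
p,d=grab("scene",10)
cv2.imwrite("pics/s10c.png",cv2.resize(cv2.cvtColor(p[80:200,280:380],cv2.COLOR_RGB2BGR),None,fx=6,fy=5,interpolation=cv2.INTER_CUBIC))
E
```

```text
t 20.05 x' 591.6 y' 229.4 z 124.5 zang 3.97 tilt [0.0003 0.0002] Fx' -0.6 Fy' -0.1 Fz -0.0 tq [-0.13  0.04  0.  ] w 0.7
t 20.05 at [576.5 265.1 124.5] zang 4.0 tilt [-1.  0.  0.] F [-0.5 -0.2 -0. ] w 0.7
[0.5654, -0.0582, -0.0017, 0.0013, 0.0, -0.0] rows>= 0.91
```

View pics/s10c.png

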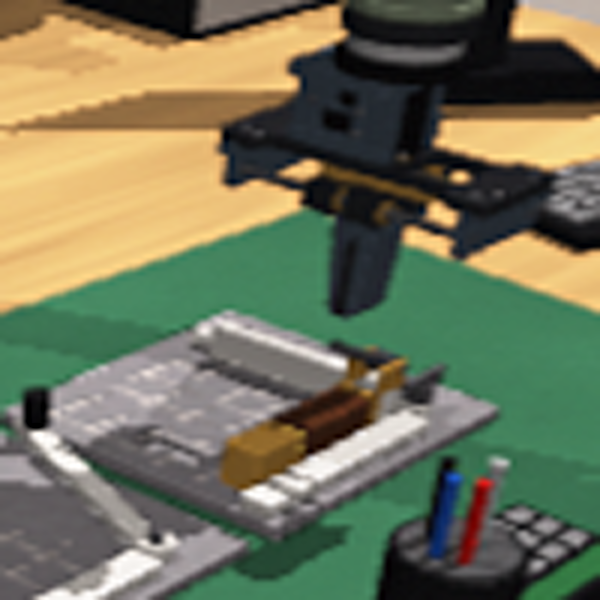

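Emit:
send_rows([
  [[0.1,-0.058,0,0.0013,0,0],[0.18,-0.058,0,0.0013,0,0],[0.24,-0.058,0,0.0013,0,0],[0.3,-0.058,0,0.0013,0,0],[0.36,-0.058,0,0.0013,0,0],[0.42,-0.058,0,0.0013,0,0],[0.47,-0.058,0,0.0013,0,0],[0.52,-0.058,0,0.0013,0,0]],
])

```text
time_s: 21.1
ee_pos: [576.3, 255.1, 72.8]
ee_rot: [-118.5, 89.9, -115.3]
force: [0.6, -1.5, 0.9]
gripper_width: 0.5
```

```bash
python3 -c "
from h import *
rep()"
```

```text
t 21.1 x' 590.8 y' 219.4 z 72.8 zang 3.25 tilt [-0.0011 -0.0006] Fx' 0.6 Fy' -1.6 Fz 0.9 tq [-0.34  0.01 -0.01] w 0.5
```

Emit:
send_rows([
  [[0.03,0.03,0,0,0,0],[0.06,0.03,0,0,0,0],[0.07,0.03,0,0,0,0]],
])

```text
time_s: 21.48
ee_pos: [576.0, 258.4, 66.0]
ee_rot: [-138.4, 89.9, -135.1]
force: [-0.6, -0.4, 2.2]
gripper_width: 0.7
```

```bash
python3 -c "
from h import *
rep()
p,d=grab('scene',11)
cv2.imwrite('pics/s11c.png',cv2.resize(cv2.cvtColor(p[80:200,280:380],cv2.COLOR_RGB2BGR),None,fx=6,fy=5,interpolation=cv2.INTER_CUBIC))
"
```

```text
t 21.48 x' 590.7 y' 222.7 z 66.0 zang 3.25 tilt [-0.0006 -0.0007] Fx' -0.7 Fy' -0.4 Fz 2.2 tq [-0.03  0.11  0.04] w 0.7
```

View pics/s11c.png

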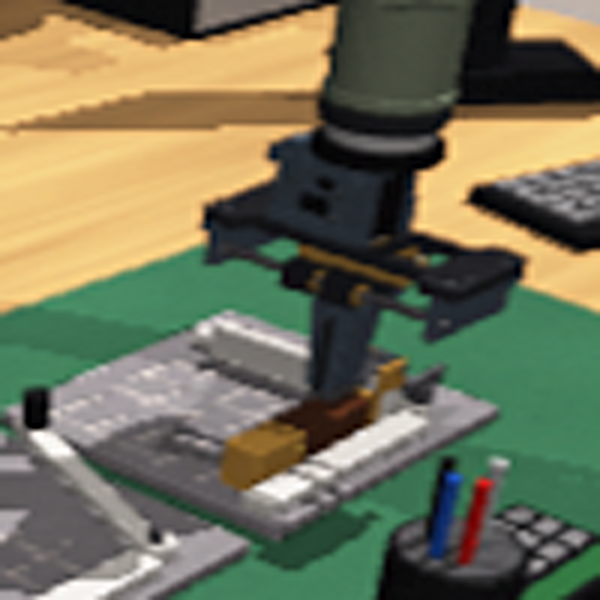

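Emit:
send_rows([
  [[0.015,0,0,0,0,0],[0.03,0,0,0,0,0],[0.03,0,0,0,0,0]],
])

```text
time_s: 21.9
ee_pos: [576.2, 258.4, 65.4]
ee_rot: [-2.4, 90.0, 0.9]
force: [-3.4, -0.9, 12.2]
gripper_width: 0.5
```

```bash
python3 -c "
from h import *
rep()"
```

```text
t 21.9 x' 590.9 y' 222.7 z 65.4 zang 3.25 tilt [-0.      0.0006] Fx' -3.5 Fy' -0.7 Fz 12.2 tq [-0.08  0.75  0.08] w 0.5
```

Emit:
send_rows([
  [[-0.1,0,0,0,0,0],[-0.4,-0.1,0,0,0,0],[-0.8,-0.4,-0.2,0,0,0],[-0.8,-0.8,-0.4,0,0,0],[-0.8,-1,-0.5,0,0,0]],
], jaw=-0.4)

```text
time_s: 22.52
ee_pos: [531.0, 154.0, 143.6]
ee_rot: [-113.3, 89.9, -110.1]
force: [-0.1, -0.3, 0.5]
gripper_width: 47.8
```

Emit:
send_rows([
  [[0,-0.5,-0.3,0,0,0],[0,-0.8,-0.5,0,0,0],[0,-0.8,-0.5,0,0,0]],
])

```text
time_s: 22.9
ee_pos: [485.2, 71.3, 142.9]
ee_rot: [-153.6, 89.9, -150.5]
force: [0.1, 0.5, -0.7]
gripper_width: 64.0
```

```bash
python3 - <<'E'
from meas import *
rep(); grab("top",12); p,d=grab("scene",12); meas(12,-0.034); bo(12)
cv2.imwrite('pics/s12c.png',cv2.resize(cv2.cvtColor(p[110:200,290:390],cv2.COLOR_RGB2BGR),None,fx=7,fy=6,interpolation=cv2.INTER_CUBIC))
# lever height samples along stock axis
p,d=load("top",12); c=cloud("top",d); ex,ey=bx()
for by in (-50,-20,0,5,10,15,20,30,40,50,60):
    P=592*ex+(209.6+by)*ey; 
    for zz in (60,):
        uv=proj("top",np.r_[P,zz])[0].round().astype(int); q=c[uv[1],uv[0]]; print(by,q[2].round(1),p[uv[1],uv[0]], end=' | ')
E
```

```text
t 22.9 x' 488.7 y' 41.6 z 142.9 zang 3.09 tilt [-0.0011 -0.0021] Fx' 0.1 Fy' 0.5 Fz -0.7 tq [-0.13  0.03 -0.03] w 64.0
rail in (array([[601. , 120.1],
       [609.1, 250. ]]), np.float64(86.47), array([ 0.78, 29.  ]))
guide out (array([[440. , 300.8],
       [585. , 305.7]]), np.float64(1.93), array([ 0.27, 40.  ]))
guide in (array([[440. , 284. ],
       [470. , 284.4]]), np.float64(0.65), array([ 0.38, 40.  ]))
stock -x z12 (array([[570.2, 140.3],
       [582.4, 229.9]]), np.float64(82.25), array([ 0.49, 26.  ]))
stock +x z48 (array([[607.7, 140. ],
       [611. , 200. ]]), np.float64(86.84), array([ 0.45, 30.  ]))
blade out (array([[471.6, 277.6],
       [555.6, 293. ]]), np.float64(10.33), array([ 0.47, 31.  ]))
blade in (array([[471.5, 273.3],
       [556.5, 275.1]]), np.float64(1.22), array([2.e-02, 4.e+01]))
-50 513.7 [107 117  97] | -20 515.4 [88 95 81] | 0 49.7 [74 62 53] | 5 64.8 [85 83 80] | 10 63.8 [89 88 86] | 15 64.9 [87 87 85] | 20 62.3 [87 88 86] | 30 73.7 [90 91 88] | 40 72.1 [88 88 86] | 50 70.7 [89 89 87] | 60 67.4 [83 84 81] |
```

View pics/ob12.png

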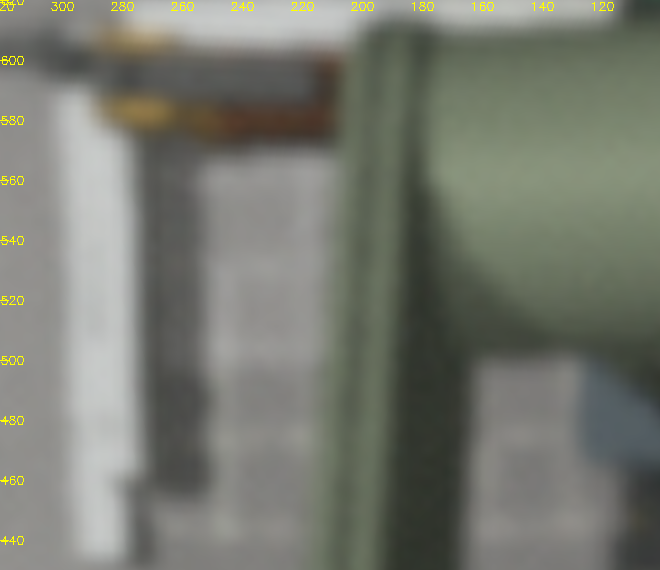

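View pics/s12c.png

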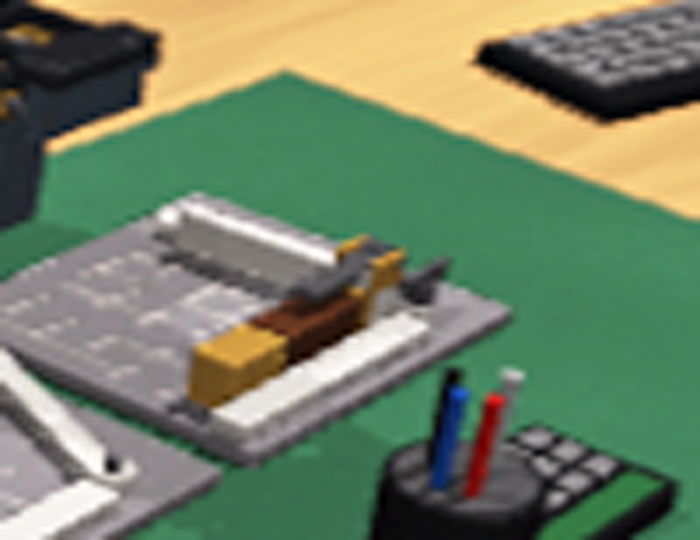

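```bash
python3 - <<'E'
from h import *
ex,ey=bx()
g=591.2*ex+182.0*ey
plan((g[0],g[1],127),3.5)
E
```

```text
t 23.0 at [487.1  73.  143.2] zang 3.2 tilt [-1.    -0.001 -0.   ] F [ 1.  -0.4  0.2] w 63.9
[0.0808, 0.6971, 0.4993, -0.0004, -0.0, 0.0] rows>= 1.38
[0.081, 0.6958, 0.5011, -0.0004, -0.0, 0.0] rows>= 1.38
```

Emit:
send_rows([
  [[0.04,0.35,0.25,0,0,0],[0.08,0.697,0.5,-0.0004,0,0]],
])

```text
time_s: 23.25
ee_pos: [533.9, 147.1, 135.1]
ee_rot: [-52.5, 90.0, -49.1]
force: [0.1, 0.2, 0.3]
gripper_width: 63.4
```

Emit:
send_rows([
  [[0.04,0.35,0.25,0,0,0],[0.08,0.696,0.501,-0.0004,0,0],[0.08,0.696,0.501,-0.0004,0,0]],
])

```text
time_s: 23.62
ee_pos: [579.9, 221.4, 125.8]
ee_rot: [-145.1, 90.0, -141.4]
force: [0.4, -0.2, -1.4]
gripper_width: 63.5
```

```bash
python3 - <<'E'
from h import *
ex,ey=bx()
g=591.2*ex+182.0*ey
rep();plan((g[0],g[1],28),3.5)
E
```

```text
t 23.62 x' 592.3 y' 185.6 z 125.8 zang 3.76 tilt [-0.0002 -0.0003] Fx' 0.4 Fy' -0.2 Fz -1.4 tq [-0.05  0.05  0.01] w 63.5
t 23.62 at [579.9 221.4 125.8] zang 3.8 tilt [-1. -0. -0.] F [ 0.4 -0.2 -1.4] w 63.5
[0.9776, -0.0354, -0.0108, 0.0007, -0.0001, 0.0] rows>= 1.57
```

Emit:
send_rows([
  [[0.4,-0.015,-0.01,0.0004,0,0],[0.75,-0.015,-0.01,0.0004,0,0],[0.93,-0.015,-0.01,0.0004,0,0],[0.955,-0.015,-0.01,0.0004,0,0],[0.955,-0.015,-0.01,0.0004,0,0]],
])

```text
time_s: 24.25
ee_pos: [577.8, 216.1, 32.2]
ee_rot: [-78.3, 89.9, -74.9]
force: [-0.6, 0.0, 0.7]
gripper_width: 64.1
```

```bash
python3 - <<'E'
from h import *
rep()
E
```

```text
t 24.25 x' 589.9 y' 180.4 z 32.2 zang 3.41 tilt [-0.0009  0.0002] Fx' -0.6 Fy' 0.1 Fz 0.7 tq [-0.1  -0.01  0.02] w 64.1
```

Emit:
send_rows([
  [[0.035,0,0.014,0,0,0],[0.035,0,0.014,0,0,0]],
])

```text
time_s: 24.5
ee_pos: [579.1, 216.0, 28.7]
ee_rot: [-72.0, 89.9, -68.6]
force: [-0.1, -0.8, -0.4]
gripper_width: 63.9
```

Emit:
send_rows([
  [[0,0,0,0,0,0],[0,0,0,0,0,0],[0,0,0,0,0,0],[0,0,0,0,0,0],[0,0,0,0,0,0],[0,0,0,0,0,0]],
], jaw=1, force=30)

```text
time_s: 25.25
ee_pos: [579.0, 215.9, 28.2]
ee_rot: [-93.0, 89.9, -89.6]
force: [0.8, 0.6, 0.1]
gripper_width: 27.8
```

```bash
python3 - <<'E'
from h import *
rep()
E
```

```text
t 25.25 x' 591.1 y' 180.2 z 28.2 zang 3.4 tilt [-0.0012 -0.0001] Fx' 0.8 Fy' 0.5 Fz 0.1 tq [-0.17 -0.09  0.01] w 27.8
```

Emit:
send_rows([
  [[-0.03,-0.04,-0.04,0,0,0],[-0.3,-0.1,-0.06,0,0,0],[-0.8,-0.1,-0.08,0,0,0],[-0.9,-0.1,-0.08,0,0,0]],
])

```text
time_s: 25.75
ee_pos: [572.4, 205.8, 120.2]
ee_rot: [1.4, 89.8, 4.8]
force: [0.3, -0.3, -8.0]
gripper_width: 28.0
```

```bash
python3 - <<'E'
from meas import *
rep()
bo(0,z=12,cx=(405,650),cy=(-170,110),s=2.7,out="pics/w12.png")
p,d=load("top",0);ex,ey=bx()
def E(x0,y0,x1,y1,z,half=8,sgn=0):
    a,b,r=edge("top",p,x0*ex+y0*ey,x1*ex+y1*ey,z,half,sgn)
    print(np.array([[a@ex,a@ey],[b@ex,b@ey]]).round(1),r)
E(430,-148,610,-148,12,12); E(480,93,600,93,12,6); E(432,100,432,110,12)
E(500,73,590,33,25,8); E(500,89,590,51,25,8)
E(600,-140,635,-140,24,10)
E(600,120,635,120,24,10)
E(600,115.5,635,115.5,24,5)
E(430,93,470,93,12,6)
E(570,93,630,93,12,6)
E(570,355,630,355,12,6)
p,d=grab("scene",13)
cv2.imwrite('pics/s13c.png',cv2.resize(cv2.cvtColor(p[60:210,230:390],cv2.COLOR_RGB2BGR),None,fx=4,fy=4,interpolation=cv2.INTER_CUBIC))
E
```

```text
t 25.75 x' 583.9 y' 170.5 z 120.2 zang 3.39 tilt [0.0001 0.0037] Fx' 0.2 Fy' -0.3 Fz -8.0 tq [-0.06 -0.08 -0.02] w 28.0
[[ 430.  -146.7]
 [ 610.  -145.7]] (np.float64(0.19944445040527145), np.int64(40))
[[480.   91.4]
 [600.   92.6]] (np.float64(0.7119011024172361), np.int64(29))
[[440.2 101.8]
 [429.8 112.2]] (np.float64(0.2231285956962208), np.int64(31))
[[499.6  72.1]
 [590.6  34.2]] (np.float64(0.009496812515348554), np.int64(40))
[[500.4  90. ]
 [589.7  50.2]] (np.float64(0.39964018714702204), np.int64(40))
[[ 600.  -145.7]
 [ 635.  -142.6]] (np.float64(0.22822808448632756), np.int64(40))
[[600.  118.6]
 [635.  117.1]] (np.float64(0.21741324528319786), np.int64(34))
[[600.  118. ]
 [635.  117.3]] (np.float64(0.2679627126381412), np.int64(35))
[[430.   93.1]
 [470.   93.2]] (np.float64(0.30720654858624863), np.int64(21))
[[570.   91.7]
 [630.   94.8]] (np.float64(0.5460887018954939), np.int64(34))
[[570.  354.4]
 [630.  355.4]] (np.float64(0.31913436501774894), np.int64(39))
```

View pics/w12.png

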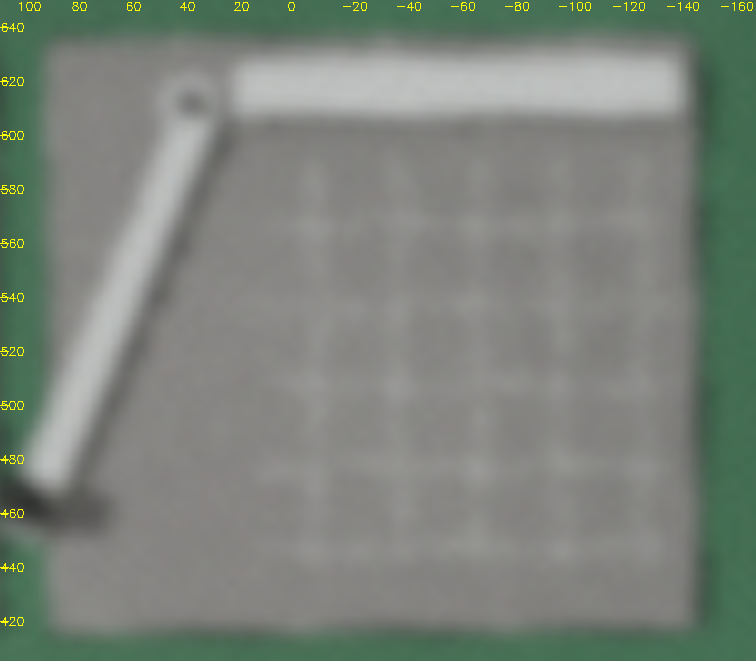

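View pics/s13c.png

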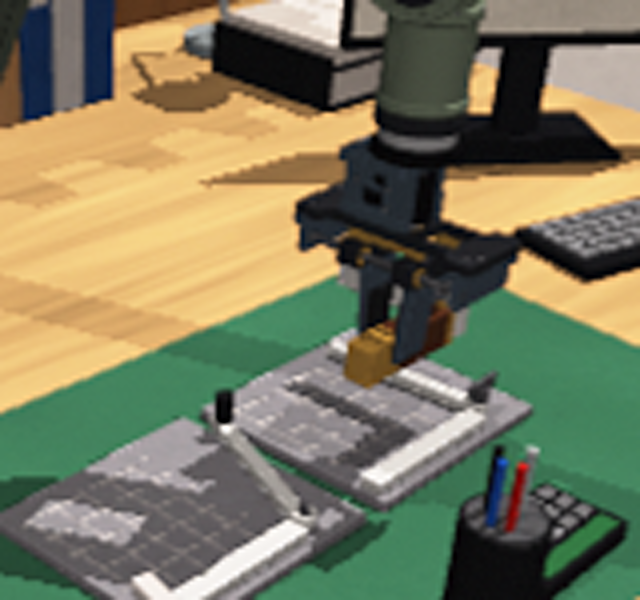

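Emit:
send_rows([
  [[0,-0.3,0,0,0,0],[0,-0.65,0,0,0,0],[0,-1,0,0,0,0]],
])

```text
time_s: 26.18
ee_pos: [575.2, 104.6, 115.1]
ee_rot: [-164.0, 89.6, -160.6]
force: [0.4, 0.5, -8.0]
gripper_width: 27.8
```

Emit:
send_rows([
  [[0,-0.5,0,0,0,0],[0,-1,0,0,0,0]],
])

```text
time_s: 26.42
ee_pos: [581.2, 4.7, 115.3]
ee_rot: [-172.3, 89.6, -168.9]
force: [1.1, -0.3, -8.1]
gripper_width: 28.0
```

Emit:
send_rows([
  [[0,-0.35,0,0,0,0],[0,-0.53,0,0,0,0],[0,-0.57,0,0,0,0],[0,-0.57,0,0,0,0]],
])

```text
time_s: 26.92
ee_pos: [586.2, -50.0, 117.7]
ee_rot: [-179.0, 89.9, -175.6]
force: [-0.1, 0.7, -8.5]
gripper_width: 28.0
```

```bash
python3 - <<'E'
from meas import *
ex,ey=bx(); rep()
g=584*ex-88*ey
plan((g[0],g[1],36),3.5)
p,d=grab("scene",14)
cv2.imwrite('pics/s14c.png',cv2.resize(cv2.cvtColor(p[60:230,210:370],cv2.COLOR_RGB2BGR),None,fx=4,fy=3.5,interpolation=cv2.INTER_CUBIC))
E
```

```text
t 26.93 x' 582.0 y' -85.7 z 117.7 zang 3.41 tilt [-0.     -0.0021] Fx' -0.0 Fy' 0.7 Fz -8.5 tq [-0.14 -0.02 -0.02] w 28.0
t 26.93 at [586.2 -50.  117.7] zang 3.4 tilt [-1.    -0.    -0.002] F [-0.1  0.7 -8.5] w 28.0
[0.8167, -0.0231, 0.0215, -0.0003, -0.0003, 0.0] rows>= 1.31
```

View pics/s14c.png

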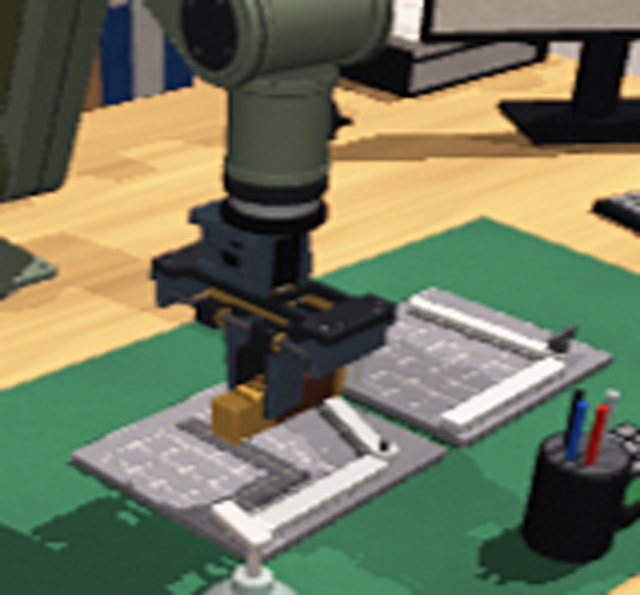

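Emit:
send_rows([
  [[0.3,-0.02,0.02,0,-0.0003,0],[0.6,-0.02,0.02,0,-0.0003,0],[0.82,-0.02,0.02,0,-0.0003,0],[0.82,-0.02,0.02,0,-0.0003,0]],
])

```text
time_s: 27.48
ee_pos: [587.0, -51.5, 34.8]
ee_rot: [179.9, 89.8, -176.6]
force: [0.7, 0.2, -9.2]
gripper_width: 27.9
```

```bash
python3 - <<'E'
from meas import *
rep()
E
```

```text
t 27.48 x' 582.8 y' -87.2 z 34.8 zang 3.48 tilt [ 0.     -0.0036] Fx' 0.7 Fy' 0.1 Fz -9.2 tq [-0.1   0.04  0.  ] w 27.9
```

Move to the rail, slightly lower, and forward in y to −83.

Emit:
send_rows([
  [[0.02,0.02,0.03,0,0,0],[0.04,0.04,0.06,0,0,0],[0.045,0.045,0.085,0,0,0],[0.045,0.045,0.09,0,0,0]],
])

```text
time_s: 27.98
ee_pos: [595.8, -47.8, 32.0]
ee_rot: [-160.8, 89.9, -157.4]
force: [-4.8, -0.3, -5.8]
gripper_width: 27.7
```

```bash
python3 - <<'E'
from meas import *
rep()
E
```

```text
t 27.98 x' 591.8 y' -84.1 z 32.0 zang 3.45 tilt [-0.0009 -0.0025] Fx' -4.8 Fy' 0.0 Fz -5.8 tq [-0.01  1.05  0.44] w 27.7
```

Emit:
send_rows([
  [[0.01,0.006,-0.004,0,0,0],[0.025,0.014,-0.004,0,0,0],[0.035,0.014,-0.004,0,0,0],[0.035,0.014,-0.004,0,0,0]],
])

```text
time_s: 28.48
ee_pos: [595.6, -46.6, 28.3]
ee_rot: [-147.1, 89.9, -143.6]
force: [-4.8, -1.3, -7.3]
gripper_width: 28.2
```

```bash
python3 - <<'E'
from meas import *
rep()
E
```

```text
t 28.48 x' 591.7 y' -82.8 z 28.3 zang 3.43 tilt [-0.001  -0.0015] Fx' -4.9 Fy' -1.0 Fz -7.3 tq [-0.09  1.    0.43] w 28.2
```

Emit:
send_rows([
  [[0.01,0,-0.004,0,0,0],[0.014,0,-0.004,0,0,0],[0.014,0,-0.004,0,0,0]],
])

```text
time_s: 28.85
ee_pos: [595.6, -46.5, 28.2]
ee_rot: [-106.3, 89.9, -102.9]
force: [-5.9, 0.6, -0.5]
gripper_width: 27.7
```

```bash
python3 - <<'E'
from meas import *
rep()
E
```

```text
t 28.85 x' 591.7 y' -82.8 z 28.2 zang 3.43 tilt [-0.0011 -0.0003] Fx' -5.9 Fy' 0.9 Fz -0.5 tq [-0.03  1.39  0.45] w 27.7
```

Emit:
send_rows([
  [[0,0,0,0,0,0],[0,0,0,0,0,0],[0,0,0,0,0,0],[0,0,0,0,0,0]],
], jaw=-0.4)

```text
time_s: 29.35
ee_pos: [597.3, -46.6, 27.5]
ee_rot: [-24.1, 89.8, -20.7]
force: [-0.0, -1.1, -0.0]
gripper_width: 62.8
```

Emit:
send_rows([
  [[-0.2,0,0,0,0,0],[-0.6,0,0,0,0,0],[-0.95,0,0,0,0,0],[-0.95,0,0,0,0,0]],
])

```text
time_s: 29.85
ee_pos: [598.7, -46.7, 125.3]
ee_rot: [-14.5, 89.5, -11.1]
force: [-0.6, -0.4, -0.7]
gripper_width: 63.9
```

```bash
python3 - <<'E'
from meas import *
rep(); ex,ey=bx(); g=465*ex+134*ey; plan((g[0],g[1],122),3.5)
E
```

```text
t 29.85 x' 594.8 y' -83.1 z 125.3 zang 3.39 tilt [-0.0022  0.0085] Fx' -0.6 Fy' -0.3 Fz -0.7 tq [-0.13  0.05  0.01] w 63.9
t 29.85 at [598.7 -46.7 125.3] zang 3.4 tilt [-1.    -0.002  0.009] F [-0.6 -0.4 -0.7] w 63.9
[0.0057, 0.7229, -0.434, -0.0001, 0.0005, 0.0001] rows>= 1.35
[0.0075, 0.7232, -0.4336, -0.0001, 0.0005, 0.0001] rows>= 1.35
[0.0093, 0.7235, -0.4331, -0.0001, 0.0005, 0.0001] rows>= 1.35
```

Emit:
send_rows([
  [[0,0.35,-0.2,0,0,0],[0,0.723,-0.434,0,0,0]],
], jaw=1, force=20)

```text
time_s: 30.1
ee_pos: [548.0, 23.6, 120.7]
ee_rot: [-102.0, 89.9, -98.7]
force: [-0.0, 1.2, 0.2]
gripper_width: 46.6
```

Emit:
send_rows([
  [[0,0.36,-0.22,0,0,0],[0,0.723,-0.434,0,0,0]],
])

```text
time_s: 30.35
ee_pos: [499.7, 93.6, 120.7]
ee_rot: [-112.7, 89.9, -109.4]
force: [0.4, -0.6, 1.1]
gripper_width: 26.1
```

Emit:
send_rows([
  [[0,0.36,-0.22,0,0,0],[0,0.7,-0.434,0,0,0],[0,0.7,-0.434,0,0,0]],
])

```text
time_s: 30.72
ee_pos: [451.7, 161.3, 120.7]
ee_rot: [-128.8, 89.9, -125.2]
force: [0.1, 0.7, 0.1]
gripper_width: 0.9
```

```bash
python3 - <<'E'
from meas import *
rep(); ex,ey=bx(); g=465*ex+135*ey; plan((g[0],g[1],33),3.5)
grab("top",15); p,d=grab("scene",15)
cv2.imwrite('pics/s15c.png',cv2.resize(cv2.cvtColor(p[60:230,210:370],cv2.COLOR_RGB2BGR),None,fx=4,fy=3.5,interpolation=cv2.INTER_CUBIC))
bo(15,z=45,cx=(405,650),cy=(-170,110),s=2.7)
E
```

```text
t 30.73 x' 460.7 y' 133.4 z 120.7 zang 3.59 tilt [-0.0015 -0.0012] Fx' 0.1 Fy' 0.7 Fz 0.1 tq [-0.06  0.02  0.01] w 0.9
t 30.73 at [451.7 161.3 120.7] zang 3.6 tilt [-1.    -0.001 -0.001] F [0.1 0.7 0.1] w 0.9
[0.8768, 0.0171, 0.0441, 0.0002, -0.0002, 0.0002] rows>= 1.4
```

View pics/s15c.png

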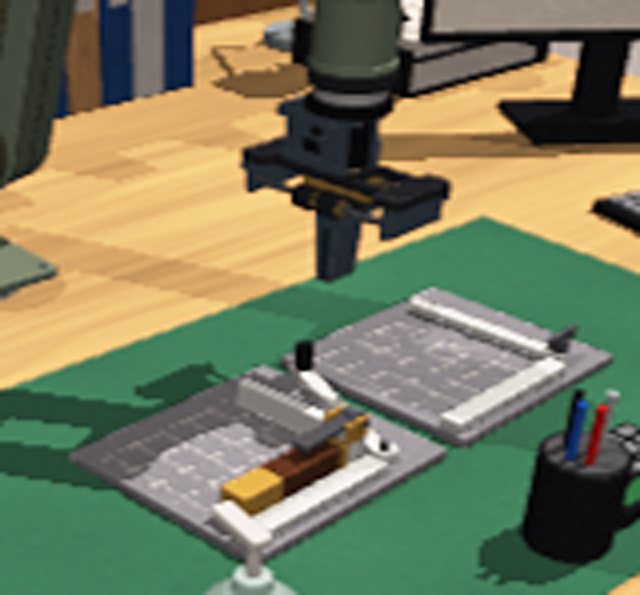

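View pics/ob15.png

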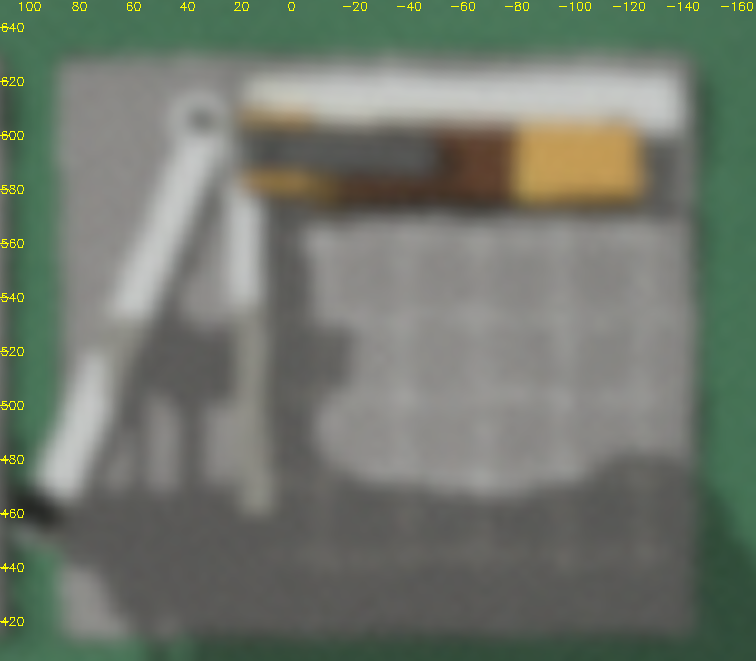

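```bash
cat >> meas.py <<'E'
def wm(tag,g):
    p,d=load("top",tag); ex,ey=bx()
    def E(nm,x0,y0,x1,y1,z,half=5,img=p):
        a,b,r=edge("top",img,x0*ex+y0*ey,x1*ex+y1*ey,z,half,0)
        print(nm,np.array([[a@ex,a@ey],[b@ex,b@ey]]).round(1).tolist(),"ang",round(ang(a,b)-3.5,2),np.round(r,2))
    E("blade in",470,8.5,565,11,45); E("blade out",470,21.5,565,25,45)
    q=p.astype(int); e=np.clip(128+ (q[...,0]-q[...,1])*1.5,0,255).astype(np.uint8); pe=np.dstack([e]*3)
    E("stock +x z48",605,-122,605,-60,48,5,pe); E("stock -x z12",577,-120,577,-40,12,6,pe)
    C=np.array([606,28.]);u=np.array([-np.cos(g),np.sin(g)]); n=np.array([np.sin(g),np.cos(g)])
    for nm,o in (("guide in",0),("guide out",16)):
        A=C+u*140+n*o;B=C+u*30+n*o; E(nm,*A,*B,25)
E
python3 - <<'E'
from meas import *
wm(15,0.40)
E
```

```text
blade in [[470.0, 10.1], [564.9, 13.4]] ang 1.98 [ 0.34 40.  ]
blade out [[470.0, 21.4], [564.9, 26.4]] ang 2.98 [ 0.46 33.  ]
stock +x z48 [[604.5, -122.0], [603.0, -60.0]] ang 91.35 [ 0.35 40.  ]
stock -x z12 [[580.0, -120.0], [581.3, -40.0]] ang 89.04 [ 0.41 40.  ]
guide in [[476.7, 81.7], [578.3, 39.5]] ang -22.57 [ 0.22 40.  ]
guide out [[483.5, 97.8], [584.0, 53.0]] ang -24.02 [ 0.48 40.  ]
```

Emit:
send_rows([
  [[0.35,0.02,0.04,0,0,0],[0.7,0.02,0.04,0,0,0],[0.86,0.02,0.04,0,0,0],[0.86,0.02,0.04,0,0,0]],
])

```text
time_s: 31.32
ee_pos: [457.4, 160.9, 34.3]
ee_rot: [-130.6, 89.8, -127.3]
force: [0.0, 0.1, 0.4]
gripper_width: 0.7
```

```bash
python3 - <<'E'
from meas import *
rep()
E
```

```text
t 31.32 x' 466.4 y' 132.7 z 34.3 zang 3.31 tilt [-0.0022 -0.0019] Fx' 0.0 Fy' 0.1 Fz 0.4 tq [-0.1   0.04  0.05] w 0.7
```

Emit:
send_rows([
  [[0,-0.06,-0.01,0,0,0],[0,-0.12,-0.03,0,0,0],[0,-0.18,-0.06,0,0,0],[0,-0.24,-0.085,0,0,0],[0,-0.3,-0.105,0,0,0],[0,-0.36,-0.12,0,0,0],[0,-0.42,-0.135,0,0,0],[0,-0.48,-0.15,0,0,0],[0,-0.53,-0.16,0,0,0],[0,-0.58,-0.17,0,0,0],[0,-0.62,-0.175,0,0,0],[0,-0.65,-0.18,0,0,0],[0,-0.67,-0.18,0,0,0],[0,-0.68,-0.18,0,0,0]],
])

```text
time_s: 33.08
ee_pos: [443.9, 93.2, 35.8]
ee_rot: [-37.8, 89.9, -34.4]
force: [-0.0, 1.1, 0.0]
gripper_width: 0.2
```

```bash
python3 - <<'E'
from meas import *
rep()
p,d=grab("scene",16); grab("top",16)
cv2.imwrite('pics/s16c.png',cv2.resize(cv2.cvtColor(p[60:230,210:370],cv2.COLOR_RGB2BGR),None,fx=4,fy=3.5,interpolation=cv2.INTER_CUBIC))
bo(16,z=25,cx=(405,650),cy=(-170,110),s=2.7)
E
```

```text
t 33.08 x' 448.8 y' 65.9 z 35.8 zang 3.39 tilt [-0.0011  0.0015] Fx' 0.0 Fy' 1.1 Fz 0.0 tq [0.02 0.13 0.02] w 0.2
```

View pics/s16c.png

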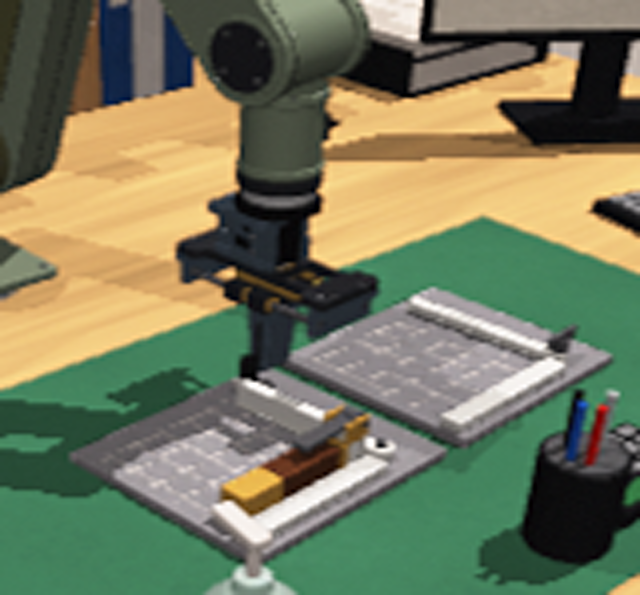

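View pics/ob16.png

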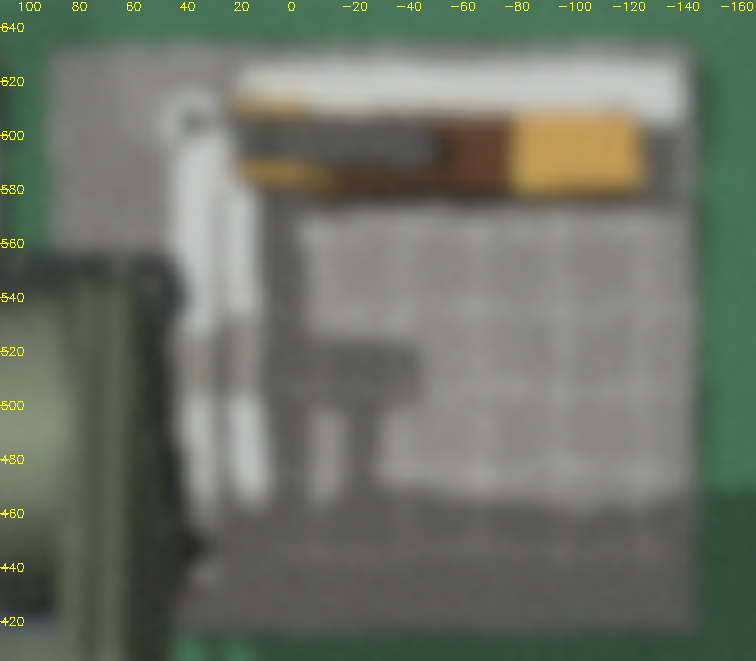

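```bash
python3 - <<'E'
from meas import *
wm(16,0.0)
E
```

```text
blade in [[470.0, 9.7], [564.9, 13.1]] ang 2.09 [ 0.24 40.  ]
blade out [[470.0, 20.9], [565.1, 23.5]] ang 1.6 [ 0.46 40.  ]
stock +x z48 [[604.5, -122.0], [602.9, -60.0]] ang 91.48 [ 0.32 40.  ]
stock -x z12 [[580.3, -120.0], [581.3, -40.0]] ang 89.32 [ 0.49 40.  ]
guide in [[466.1, 34.1], [576.0, 25.0]] ang -4.73 [ 0.88 28.  ]
guide out [[466.0, 41.8], [576.0, 45.8]] ang 2.04 [ 0.58 30.  ]
```

Emit:
send_rows([
  [[0,-0.015,0,0,0,0],[0,-0.03,0,0,0,0],[0,-0.04,0,0,0,0],[0,-0.045,0,0,0,0],[0,-0.045,0,0,0,0]],
])

```text
time_s: 33.8
ee_pos: [444.2, 88.7, 35.8]
ee_rot: [-39.4, 89.9, -36.0]
force: [-0.6, -0.2, -0.2]
gripper_width: 0.6
```

```bash
python3 - <<'E'
from meas import *
rep();grab("top",17);wm(17,-0.01)
bo(17,z=25,cx=(405,650),cy=(-100,110),s=3)
E
```

```text
t 33.8 x' 448.8 y' 61.4 z 35.8 zang 3.4 tilt [-0.0012  0.0015] Fx' -0.6 Fy' -0.2 Fz -0.2 tq [-0.08  0.12  0.  ] w 0.6
blade in [[470.0, 9.5], [564.9, 13.4]] ang 2.38 [ 0.29 40.  ]
blade out [[470.0, 21.7], [565.2, 18.7]] ang -1.8 [ 0.48 33.  ]
stock +x z48 [[604.5, -122.0], [603.2, -60.0]] ang 91.27 [ 0.31 40.  ]
stock -x z12 [[579.7, -120.0], [581.4, -40.0]] ang 88.8 [ 0.21 40.  ]
guide in [[466.2, 20.6], [575.6, 35.6]] ang 7.8 [ 0.45 23.  ]
guide out [[465.9, 38.2], [575.8, 43.2]] ang 2.64 [ 0.47 32.  ]
```

View pics/ob17.png

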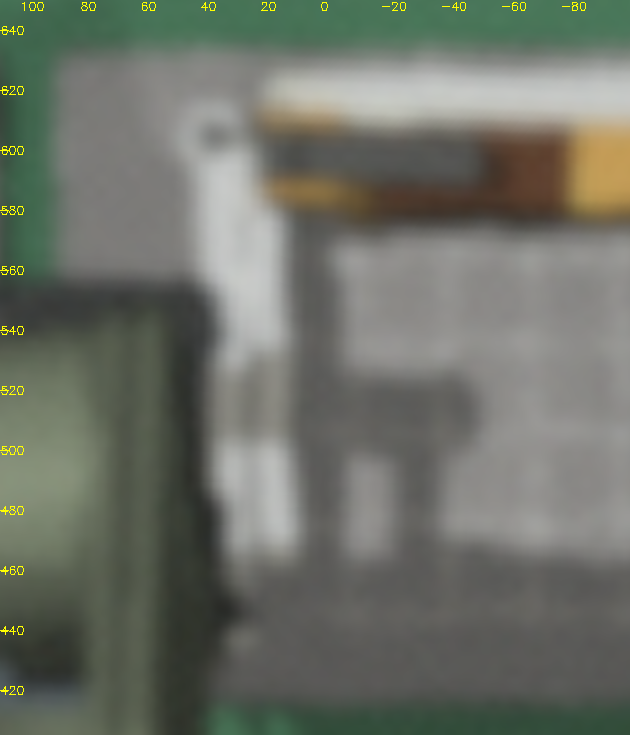

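Emit:
send_rows([
  [[0,-0.008,0,0,0,0],[0,-0.016,0,0,0,0],[0,-0.016,0,0,0,0],[0,-0.016,0,0,0,0]],
])

```text
time_s: 34.35
ee_pos: [444.3, 87.1, 35.8]
ee_rot: [-39.2, 89.9, -35.8]
force: [-0.1, -0.5, -0.1]
gripper_width: 0.7
```

```bash
python3 - <<'E'
from meas import *
rep();grab("top",18);wm(18,-0.03)
bo(18,z=25,cx=(405,650),cy=(-100,110),s=3)
E
```

```text
t 34.35 x' 448.8 y' 59.8 z 35.8 zang 3.4 tilt [-0.0012  0.0015] Fx' -0.1 Fy' -0.5 Fz -0.1 tq [-0.07  0.07 -0.03] w 0.7
blade in [[470.0, 9.5], [564.9, 13.5]] ang 2.4 [ 0.34 40.  ]
blade out [[469.9, 23.6], [564.7, 30.6]] ang 4.18 [ 0.26 29.  ]
stock +x z48 [[604.6, -122.0], [602.9, -60.0]] ang 91.56 [ 0.32 40.  ]
stock -x z12 [[580.3, -120.0], [581.3, -40.0]] ang 89.28 [ 0.39 40.  ]
guide in [[466.2, 21.0], [575.8, 32.2]] ang 5.79 [ 0.44 22.  ]
guide out [[465.7, 35.5], [575.5, 42.9]] ang 3.86 [ 0.37 30.  ]
```

View pics/ob18.png

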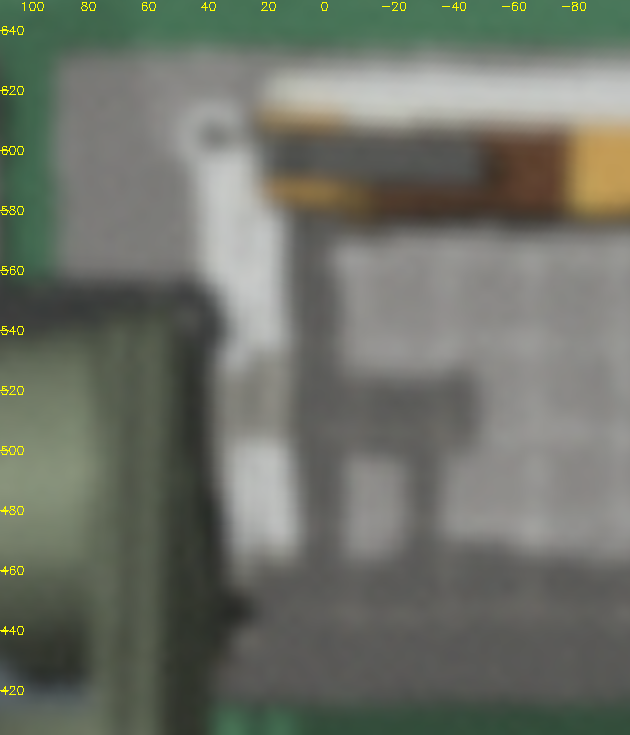

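Emit:
send_rows([
  [[0,0.05,0,0,0,0],[0,0.2,0,0,0,0],[-0.3,0.4,0,0,0,0],[-0.7,0.7,0,0,0,0],[-0.9,1,0,0,0,0]],
])

```text
time_s: 35.02
ee_pos: [438.8, 189.2, 127.8]
ee_rot: [1.9, 89.7, 5.3]
force: [0.2, -0.1, -0.9]
gripper_width: 0.8
```

Emit:
send_rows([
  [[0,0.5,0,0,0,0],[0,0.8,0,0,0,0],[0,0.8,0,0,0,0]],
])

```text
time_s: 35.4
ee_pos: [432.9, 269.4, 125.5]
ee_rot: [-22.8, 89.9, -19.2]
force: [-0.8, 0.9, -0.2]
gripper_width: 0.5
```

```bash
python3 - <<'E'
from meas import *
rep();grab("top",19);wm(19,-0.035)
bo(19,z=25,cx=(405,650),cy=(-100,110),s=3)
p,d=load("top",19); ex,ey=bx()
for z in (25,):
  for (x0,x1) in ((450,585),(480,585),(440,560)):
    a,b,r=edge("top",p,x0*ex+38*ey,x1*ex+43*ey,z,6,0); print(x0,(a@ey).round(1),(b@ey).round(1),round(ang(a,b)-3.5,2),r)
E
```

```text
t 35.4 x' 448.6 y' 242.5 z 125.5 zang 3.61 tilt [-0.0007  0.0017] Fx' -0.8 Fy' 1.0 Fz -0.2 tq [-0.16  0.08  0.04] w 0.5
blade in [[470.0, 9.8], [564.9, 13.2]] ang 2.08 [ 0.36 40.  ]
blade out [[470.0, 24.5], [565.1, 17.9]] ang -3.99 [ 0.46 31.  ]
stock +x z48 [[604.5, -122.0], [603.0, -60.0]] ang 91.39 [ 0.27 40.  ]
stock -x z12 [[580.5, -120.0], [581.2, -40.0]] ang 89.49 [ 0.46 40.  ]
guide in [[466.1, 26.9], [576.1, 19.6]] ang -3.76 [ 0.45 31.  ]
guide out [[465.5, 41.2], [575.5, 43.0]] ang 0.91 [ 0.33 40.  ]
450 40.9 43.2 0.94 (np.float64(0.40803749973226866), np.int64(36))
480 41.9 42.9 0.55 (np.float64(0.3427422286251874), np.int64(40))
440 40.7 42.9 1.06 (np.float64(0.45816319812904394), np.int64(32))
```

View pics/ob19.png

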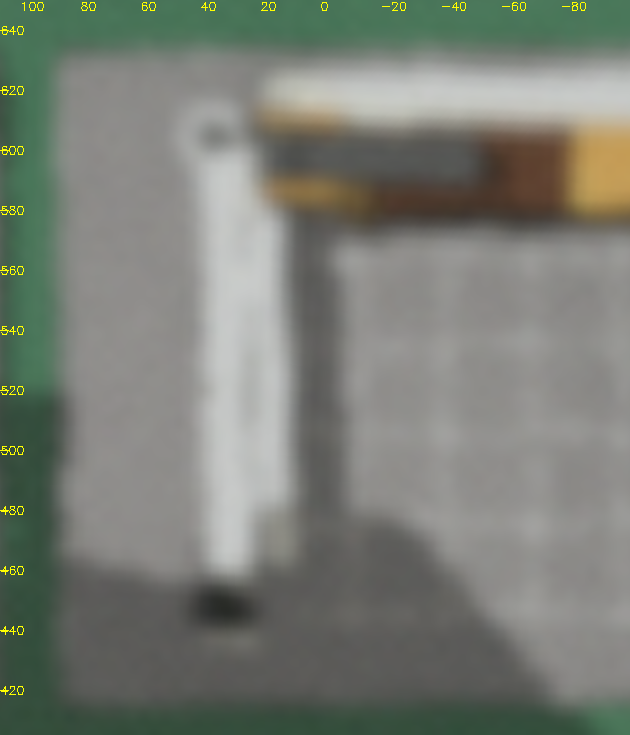

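Emit:
send_rows([
  [[0,-0.4,0,0,0,0],[0,-0.8,0,0,0,0],[0,-1,0,0,0,0]],
])

```text
time_s: 35.83
ee_pos: [438.6, 164.6, 125.5]
ee_rot: [-82.6, 89.9, -79.3]
force: [0.0, 0.1, 0.4]
gripper_width: 0.0
```

Emit:
send_rows([
  [[0.3,-0.3,0,0,0,0],[0.6,-0.5,0,0,0,0],[0.9,-0.6,0,0,0,0],[0.9,-0.6,0,0,0,0]],
])

```text
time_s: 36.33
ee_pos: [440.8, 105.5, 34.3]
ee_rot: [-152.7, 89.7, -149.4]
force: [0.4, 0.0, 1.7]
gripper_width: 0.3
```

```bash
python3 - <<'E'
from meas import *
rep()
E
```

```text
t 36.33 x' 446.4 y' 78.4 z 34.3 zang 3.26 tilt [-0.0022 -0.0042] Fx' 0.4 Fy' 0.0 Fz 1.7 tq [-0.07  0.08  0.01] w 0.3
```

Emit:
send_rows([
  [[0,-0.05,0.01,0,0,0],[0,-0.1,0.01,0,0,0],[0,-0.14,0.01,0,0,0],[0,-0.17,0.01,0,0,0],[0,-0.19,0.01,0,0,0],[0,-0.2,0.01,0,0,0],[0,-0.2,0.01,0,0,0]],
])

```text
time_s: 37.2
ee_pos: [445.2, 87.2, 35.7]
ee_rot: [-42.9, 89.9, -39.5]
force: [0.5, 0.4, 0.2]
gripper_width: 0.4
```

```bash
python3 - <<'E'
from meas import *
rep()
E
```

```text
t 37.2 x' 449.7 y' 59.9 z 35.7 zang 3.39 tilt [-0.0011  0.0012] Fx' 0.6 Fy' 0.4 Fz 0.2 tq [-0.11  0.05  0.03] w 0.4
```

At the previous stop (59.9); 2.5 mm more.

Emit:
send_rows([
  [[0,-0.008,0,0,0,0],[0,-0.016,0,0,0,0],[0,-0.025,0,0,0,0],[0,-0.025,0,0,0,0],[0,-0.025,0,0,0,0]],
])

```text
time_s: 37.83
ee_pos: [445.4, 84.7, 35.8]
ee_rot: [-41.2, 89.9, -37.8]
force: [-0.3, 0.3, -0.5]
gripper_width: 0.2
```

```bash
python3 - <<'E'
from meas import *
rep()
E
```

```text
t 37.83 x' 449.7 y' 57.3 z 35.8 zang 3.4 tilt [-0.0012  0.0014] Fx' -0.3 Fy' 0.4 Fz -0.5 tq [-0.07  0.05  0.07] w 0.2
```

Emit:
send_rows([
  [[0,0.05,0,0,0,0],[0,0.2,0,0,0,0],[-0.3,0.4,0,0,0,0],[-0.7,0.7,0,0,0,0],[-0.9,1,0,0,0,0]],
])

```text
time_s: 38.45
ee_pos: [439.9, 186.8, 127.8]
ee_rot: [1.5, 89.7, 4.9]
force: [0.4, -0.3, -0.5]
gripper_width: 0.7
```

Emit:
send_rows([
  [[0,0.5,0,0,0,0],[0,0.8,0,0,0,0],[0,0.8,0,0,0,0]],
])

```text
time_s: 38.83
ee_pos: [434.0, 267.0, 125.5]
ee_rot: [-23.3, 89.9, -19.7]
force: [0.7, 0.3, -0.4]
gripper_width: 0.1
```

```bash
python3 - <<'E'
from meas import *
rep();grab("top",20);p,d=grab("scene",20);wm(20,-0.035)
bo(20,z=25,cx=(405,650),cy=(-170,110),s=2.7)
cv2.imwrite('pics/s20c.png',cv2.resize(cv2.cvtColor(p[90:230,220:380],cv2.COLOR_RGB2BGR),None,fx=4.5,fy=4,interpolation=cv2.INTER_CUBIC))
p,d=load("top",20); ex,ey=bx()
for (x0,x1) in ((450,585),(480,585),(440,560)):
    a,b,r=edge("top",p,x0*ex+38*ey,x1*ex+43*ey,25,6,0); print(x0,(a@ey).round(1),(b@ey).round(1),round(ang(a,b)-3.5,2),r)
E
```

```text
t 38.83 x' 449.5 y' 240.0 z 125.5 zang 3.61 tilt [-0.0007  0.0016] Fx' 0.7 Fy' 0.3 Fz -0.4 tq [-0.13  0.03 -0.01] w 0.1
blade in [[470.0, 9.9], [564.9, 13.3]] ang 2.05 [ 0.34 40.  ]
blade out [[470.0, 18.3], [565.1, 19.0]] ang 0.43 [ 0.35 35.  ]
stock +x z48 [[604.7, -122.0], [602.7, -60.0]] ang 91.78 [ 0.21 40.  ]
stock -x z12 [[580.0, -120.0], [581.4, -40.0]] ang 88.98 [ 0.46 40.  ]
guide in [[466.0, 20.9], [576.1, 20.6]] ang -0.15 [ 0.3 32. ]
guide out [[465.5, 39.6], [575.5, 42.6]] ang 1.57 [ 0.37 40.  ]
450 38.7 42.9 1.82 (np.float64(0.4183958715860455), np.int64(37))
480 39.8 42.8 1.64 (np.float64(0.44456213317099), np.int64(40))
440 38.1 42.6 2.18 (np.float64(0.36195073853055154), np.int64(32))
```

View pics/ob20.png

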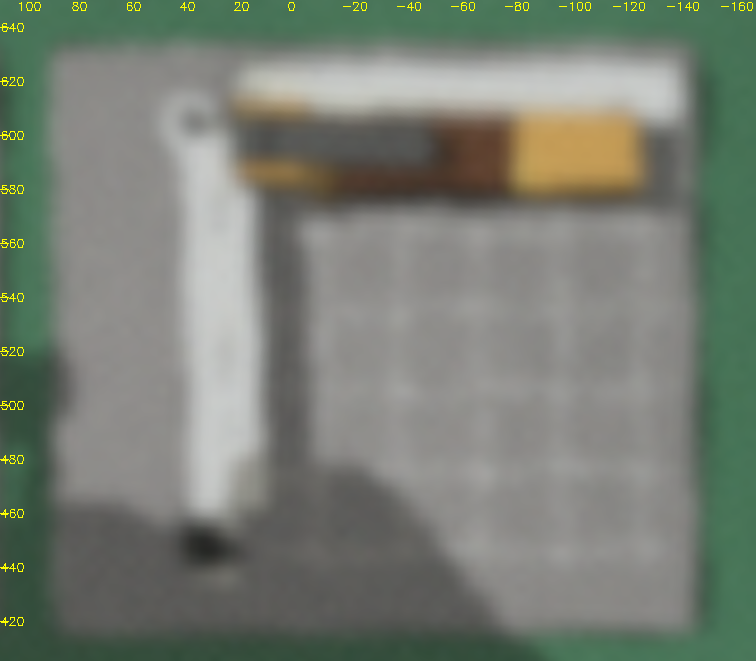

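View pics/s20c.png

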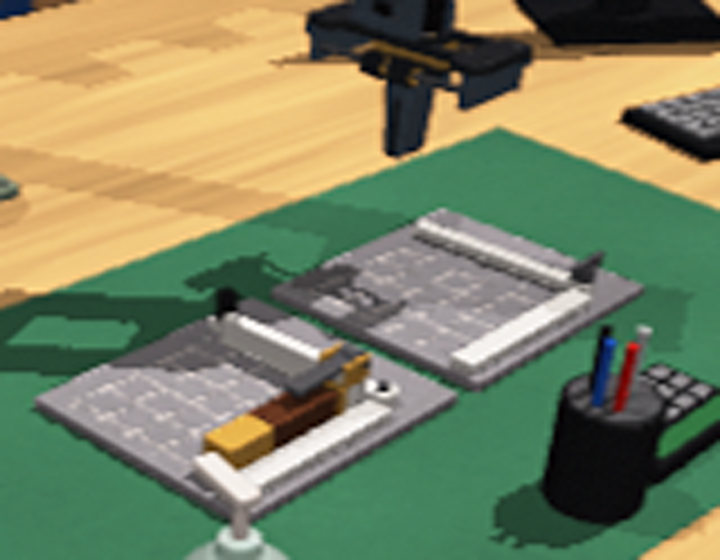

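```bash
python3 - <<'E'
from workcell import env
env.job_done(); print(env.state()["time_s"])
E
```

```text
the job is handed in; nothing more can be done
the job is handed in; nothing more can be done
```

I set the bevel in the sample corner, locked it and carried it to the work board. There I swung the guide in against the blade and handed the job in at about 39 s of the 72 s.

**Last checks, from the top camera:**

| Measured | Value |
|---|---|
| Sample guide, swung in from square | about 1.9° (1.95° at the start) |
| Locked blade, swung in | about 2.1° |
| Work guide, swung in | about 1.6 to 2.2°, depending on the edge segment fitted |
| Gap between work guide and blade near the tip | about 1 mm |

- **Seating:** the stock touched the work rail at the expected place and lies flush along it. The lever was flat after pressing, and its top surface measured about z 65.
- **Robot and bystanders:** the gripper ended about 200 mm from the knob, touching nothing. The robot did not go near the pen cup, sanitiser or calculator.

**What went wrong or disagreed:**
- On the first try at swinging the blade, the finger jammed, most likely on the blade's end. The arm felt about 35 N and was pushed 19 mm aside. I backed off and repeated the swing further in. Afterwards the stock was still flush and the sample guide measured the same as before.
- The inner edges of the work guide and the blade's outer edge could not be fitted reliably once they touched, so I judged the gap from the two outside edges.
- With the first setting the work guide stopped about 1° short, so I pushed it 2.5 mm further.

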